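Hang the sample jars to dry and book them in

TASK

Hang every sample jar on the bench upside down over a drying peg of its own, rim down flat on the rack. Then take the hand scanner and book the jars in by their bottom labels, in the order red, yellow, blue, green (leaving out any that is not there): aim the beam at the middle of each label from about 8 cm and hold it steady for two seconds. Finally lay the scanner back in its holder as it was, and leave everything else on the bench where it is.

Things in the scene. Friction and masses are not known exactly. Their poses are not given: they have to be found in the camera images.
- rack: Fixed white drying rack: a slab 100 (x) by 480 (y) by 15 mm high with four upright steel pegs in a row along its y axis, 120 mm apart. Each peg is 20 mm thick with a tapered tip and stands 65 mm above the slab's top. Origin: centre of the slab's underside; z up.
- peg0 (a point): Foot of the rightmost (y = -180 mm) peg of the rack, on its axis at the slab's top face (15 mm above the bench); z up along the peg.
- peg1 (a point): Foot of the second from right (y = -60 mm) peg of the rack, on its axis at the slab's top face (15 mm above the bench); z up along the peg.
- peg2 (a point): Foot of the third from right (y = +60 mm) peg of the rack, on its axis at the slab's top face (15 mm above the bench); z up along the peg.
- peg3 (a point): Foot of the leftmost (y = +180 mm) peg of the rack, on its axis at the slab's top face (15 mm above the bench); z up along the peg.
- jar_red: Loose square red plastic jar, may be absent: 50 x 50 mm outside, 90 mm long, walls 4 mm (42 x 42 mm inside), 90 g, one end open. It starts lying on a flat side, mouth roughly to the robot's left (+y). Origin: centre of the outer face of its bottom, also the middle of its white 34 mm label; z points from bottom to mouth (down when inverted). Centre of mass 41 mm from the bottom.
- jar_yellow: Loose square yellow plastic jar, may be absent: 50 x 50 mm outside, 90 mm long, walls 4 mm (42 x 42 mm inside), 90 g, one end open. It starts lying on a flat side, mouth roughly to the robot's left (+y). Origin: centre of the outer face of its bottom, also the middle of its white 34 mm label; z points from bottom to mouth (down when inverted). Centre of mass 41 mm from the bottom.
- jar_blue: Loose square blue plastic jar, may be absent: 50 x 50 mm outside, 90 mm long, walls 4 mm (42 x 42 mm inside), 90 g, one end open. It starts lying on a flat side, mouth roughly to the robot's left (+y). Origin: centre of the outer face of its bottom, also the middle of its white 34 mm label; z points from bottom to mouth (down when inverted). Centre of mass 41 mm from the bottom.
- jar_green: Loose square green plastic jar, may be absent: 50 x 50 mm outside, 90 mm long, walls 4 mm (42 x 42 mm inside), 90 g, one end open. It starts lying on a flat side, mouth roughly to the robot's left (+y). Origin: centre of the outer face of its bottom, also the middle of its white 34 mm label; z points from bottom to mouth (down when inverted). Centre of mass 41 mm from the bottom.
- scanner: Loose cordless hand scanner, 220 g: straight grey handle 30 mm wide (y), 26 mm high (z), 150 mm long (x), an orange head at the +x end bent 50 degrees down, a black battery at the -x end. Origin: centre of the handle, near the centre of mass; grip it here across y from above. z up when in its holder. The window is 110 mm ahead of and 38 mm below the origin.
- eye (a point): Centre of the scanner's window (x 110, z -38 mm in the scanner's frame). Its x axis is the scanning beam, 50 degrees below the handle (0.643 x - 0.766 z of the scanner). A label is read when the beam passes within 15 mm of its middle, with the window 35 to 125 mm away and the beam at most 50 degrees off square to it.
- holder: Fixed scanner holder: black base 160 x 90 x 12 mm with two grey U-shaped forks at x = -45 and +45 mm (10 mm thick along x), free space for the fingers between. Slots 36 mm wide (3 mm play each side), floors 72 mm and tops 92 mm above the bench. Origin: centre of the underside; the scanner's head points along +x.
- home (a point): In the holder, 85 mm above the bench: where the scanner's origin lies when it is home in the forks.
- tape: Bystander, to be left where it is: blue tape roll, 52 mm wide, 18 mm high; origin at the centre of its underside.
- spool: Bystander, to be left where it is: white spool, 52 mm wide, 38 mm high; origin at the centre of its underside.
- screwdriver: Bystander, to be left where it is: yellow screwdriver lying flat.
- tub: Bystander, to be left where it is: grey open parts tub, 110 by 90 by 45 mm; origin at the centre of its underside.
- glass_jar: Bystander, to be left where it is: open glass jar, 72 mm wide, 85 mm high; origin at the centre of its underside.
- spray: Bystander, to be left where it is: green bottle, 60 mm wide, 160 mm high; origin at the centre of its underside.
- meter: Bystander, to be left where it is: yellow multimeter lying flat, 130 by 75 by 32 mm; origin at the centre of its underside.
Not all that is in view belongs to the job. What is shaped like the scanner but brown or purple is not meant.

How it is judged:
On the way, in this order (a step that is already met when the one before it is completed fails the run):
1. every jar present hangs upside down over a peg, rim on the rack, let go ((horizontal distance between jar_red and peg0 below 0.02 m or horizontal distance between jar_red and peg1 below 0.02 m or horizontal distance between jar_red and peg2 below 0.02 m or horizontal distance between jar_red and peg3 below 0.02 m) and angle between each of jar_red, jar_yellow, jar_blue, jar_green's own z axis and vertical above 3 rad and height (world z) of jar_red between 0.098 and 0.11 m and linear speed of each of jar_red, jar_yellow, jar_blue, jar_green below 0.03 m/s and contact force between each of jar_red, jar_yellow, jar_blue, jar_green and the fingers below 0.1 N and (horizontal distance between jar_yellow and peg0 below 0.02 m or horizontal distance between jar_yellow and peg1 below 0.02 m or horizontal distance between jar_yellow and peg2 below 0.02 m or horizontal distance between jar_yellow and peg3 below 0.02 m) and height (world z) of jar_yellow between 0.098 and 0.11 m and (horizontal distance between jar_blue and peg0 below 0.02 m or horizontal distance between jar_blue and peg1 below 0.02 m or horizontal distance between jar_blue and peg2 below 0.02 m or horizontal distance between jar_blue and peg3 below 0.02 m) and height (world z) of jar_blue between 0.098 and 0.11 m and (horizontal distance between jar_green and peg0 below 0.02 m or horizontal distance between jar_green and peg1 below 0.02 m or horizontal distance between jar_green and peg2 below 0.02 m or horizontal distance between jar_green and peg3 below 0.02 m) and height (world z) of jar_green between 0.098 and 0.11 m), for 0.3 s.
2. the scanner's beam is held steady on the red jar's label for 1.5 s, the jar hanging on its peg (x of jar_red in the frame of eye between 0.035 and 0.125 m and y of jar_red in the frame of eye between -0.015 and 0.015 m and z of jar_red in the frame of eye between -0.015 and 0.015 m and angle between the x axis of eye and the z axis of jar_red, either way round below 0.92 rad and (horizontal distance between jar_red and peg0 below 0.02 m or horizontal distance between jar_red and peg1 below 0.02 m or horizontal distance between jar_red and peg2 below 0.02 m or horizontal distance between jar_red and peg3 below 0.02 m) and angle between jar_red's own z axis and vertical above 3 rad and height (world z) of jar_red between 0.098 and 0.11 m and linear speed of jar_red below 0.03 m/s), for 1.5 s.
3. the scanner's beam is held steady on the yellow jar's label for 1.5 s, the jar hanging on its peg (x of jar_yellow in the frame of eye between 0.035 and 0.125 m and y of jar_yellow in the frame of eye between -0.015 and 0.015 m and z of jar_yellow in the frame of eye between -0.015 and 0.015 m and angle between the x axis of eye and the z axis of jar_yellow, either way round below 0.92 rad and (horizontal distance between jar_yellow and peg0 below 0.02 m or horizontal distance between jar_yellow and peg1 below 0.02 m or horizontal distance between jar_yellow and peg2 below 0.02 m or horizontal distance between jar_yellow and peg3 below 0.02 m) and angle between jar_yellow's own z axis and vertical above 3 rad and height (world z) of jar_yellow between 0.098 and 0.11 m and linear speed of jar_yellow below 0.03 m/s), for 1.5 s.
4. the scanner's beam is held steady on the blue jar's label for 1.5 s, the jar hanging on its peg (x of jar_blue in the frame of eye between 0.035 and 0.125 m and y of jar_blue in the frame of eye between -0.015 and 0.015 m and z of jar_blue in the frame of eye between -0.015 and 0.015 m and angle between the x axis of eye and the z axis of jar_blue, either way round below 0.92 rad and (horizontal distance between jar_blue and peg0 below 0.02 m or horizontal distance between jar_blue and peg1 below 0.02 m or horizontal distance between jar_blue and peg2 below 0.02 m or horizontal distance between jar_blue and peg3 below 0.02 m) and angle between jar_blue's own z axis and vertical above 3 rad and height (world z) of jar_blue between 0.098 and 0.11 m and linear speed of jar_blue below 0.03 m/s), for 1.5 s.
5. the scanner's beam is held steady on the green jar's label for 1.5 s, the jar hanging on its peg (x of jar_green in the frame of eye between 0.035 and 0.125 m and y of jar_green in the frame of eye between -0.015 and 0.015 m and z of jar_green in the frame of eye between -0.015 and 0.015 m and angle between the x axis of eye and the z axis of jar_green, either way round below 0.92 rad and (horizontal distance between jar_green and peg0 below 0.02 m or horizontal distance between jar_green and peg1 below 0.02 m or horizontal distance between jar_green and peg2 below 0.02 m or horizontal distance between jar_green and peg3 below 0.02 m) and angle between jar_green's own z axis and vertical above 3 rad and height (world z) of jar_green between 0.098 and 0.11 m and linear speed of jar_green below 0.03 m/s), for 1.5 s.
At the end, for the whole second after the job is handed in: Every jar present hangs inverted on a peg (bottom centre within 20 mm of the peg's axis, upside down within 8 degrees, rim on the rack within 5 mm) and at rest; the scanner lies in the forks of its holder (origin within 15 mm of home, level within 6 degrees, head the same way round) and at rest ((horizontal distance between jar_red and peg0 below 0.02 m or horizontal distance between jar_red and peg1 below 0.02 m or horizontal distance between jar_red and peg2 below 0.02 m or horizontal distance between jar_red and peg3 below 0.02 m) and angle between each of jar_red, jar_yellow, jar_blue, jar_green's own z axis and vertical above 3 rad and height (world z) of jar_red between 0.098 and 0.11 m and linear speed of each of jar_red, jar_yellow, jar_blue, jar_green below 0.03 m/s and (horizontal distance between jar_yellow and peg0 below 0.02 m or horizontal distance between jar_yellow and peg1 below 0.02 m or horizontal distance between jar_yellow and peg2 below 0.02 m or horizontal distance between jar_yellow and peg3 below 0.02 m) and height (world z) of jar_yellow between 0.098 and 0.11 m and (horizontal distance between jar_blue and peg0 below 0.02 m or horizontal distance between jar_blue and peg1 below 0.02 m or horizontal distance between jar_blue and peg2 below 0.02 m or horizontal distance between jar_blue and peg3 below 0.02 m) and height (world z) of jar_blue between 0.098 and 0.11 m and (horizontal distance between jar_green and peg0 below 0.02 m or horizontal distance between jar_green and peg1 below 0.02 m or horizontal distance between jar_green and peg2 below 0.02 m or horizontal distance between jar_green and peg3 below 0.02 m) and height (world z) of jar_green between 0.098 and 0.11 m and distance between scanner and home below 0.015 m and angle between scanner's own z axis and vertical below 0.1 rad and x of eye in the frame of holder above 0.06 m and linear speed of scanner below 0.02 m/s); the robot touches nothing.
It fails at once if a bystander (tape, spool, screwdriver, tub, glass jar, bottle, meter) is pushed more than 30 mm from its place (distance of any of tape, spool, screwdriver, tub, glass_jar, spray, meter from where it was at the start of the episode above 0.03 m).
Of jar_red, jar_yellow, jar_blue, jar_green only 3 to 4 are there at a start; the rules pass over those that are not, and their reading is None.
At some moment in a run one of jar_red, jar_yellow, jar_blue, jar_green may be knocked a few centimetres aside while the robot is not near it.
It also fails if it takes over 208 s, if anything falls off the work surface, if the arm or the gripper's body presses on something with over 40 N, if the wrist force passes 120 N, or if a joint passes its speed limit or range.

ROBOT

A 6-joint arm with a two-finger parallel gripper is mounted at the origin on the work surface. World frame = base frame: x ahead of the robot, y to its left, z up, the work surface at z = 0. Lengths are in m, angles in rad, forces in N, time in s.
With the tool pointing down it reaches from about 0.35 to 0.85 m from the base axis. Payload 8.1 kg.
Tool frame: the origin (TCP) lies at the very end of the fingers, on their centre line; the grasp point (between the pads) lies 19 mm behind it; z points along the fingers, y is the line along which they close (so a half turn about z gives the same grasp; the last joint's range is limited). The gripper opens to 93 mm and grips with 3 to 60 N. Pads are 15 mm wide; open, the fingers measure 128 mm over their backs; the gripper's body (75 mm by 188 mm) begins 65 mm behind the grasp point.
Start: joints at [-1.414, 0.13, 1.488, -0, 1.523, -0.085], TCP at [0.144, -0.583, 0.194] pointing down, gripper open.
Joint ranges: [-2.96, 2.96], [-0.89, 2.26], [0.02, 2.5], [-1.34, 4.48], [0, 2.73], [-2.66, 2.66]. Speed limits (rad/s): [2.39, 2.39, 2.79, 3.14, 3.14, 3.14].

INTERFACE

Orientations are given as a rotation vector (axis times angle).
In Python, from plant import robot, imaging gives the robot as it stands.
- The arm moves only by the tool jog_arm, never from a script. Its argument "rows" is a list of rows, each a list of 2 entries, a list of its own where there are three numbers: the shift along the tool's x, y, z each as a share of 0.2 m, from -1 to 1, then the turn, a rotation vector about the tool's x, y, z each as a share of pi/2 rad, from -1 to 1. A call has 1 to 5 rows; each row is the pose to reach, as a shift and turn from the pose commanded when the call began, along the tool's axes at that moment; what a row does not reach only later rows make up. A row lasts 1/10 s, in which the tool goes at most 50 mm and 8.59 degrees, less where a joint would pass 70% of its speed; a pose out of reach is approached as far as the arm can. A call with a number of a shift or a turn outside -1 to 1 is refused whole. A call with a gripper value outside its range is refused whole. "hand" is the closure, from -1 (fully open) to 1 (shut), set as the call begins (left out, the last holds). The fingers move at their own pace and stop on an object; "squeeze" is the grip in N (left out, the last holds). Time passes only in rows, so rows that repeat a pose let the fingers close. It gives the time, the measured TCP pose, the force, the opening and the grip force at its end, in the units of the state.
- robot.read_state(): the state, without advancing time (a new reading comes with each control period).
- imaging.read_camera(name): name is "scene" or "top" or "wrist"; returns a dict with "frame" (480x640x3 uint8, red, green, blue), "vertical_fov" (degrees; the focal length in pixels is half the picture's height over the tangent of half this angle, whatever the lens; pixels are square), "cx", "cy" (the principal point, pixels), "R" (3x3) and "t" (3): a world point X has camera coordinates R X + t. Camera axes: x right, y down, z forward; pixel columns grow to the right and rows downward; lengths in m; the calibration is good to about 2 mm. A picture is of the moment at which its call begins. There is no depth.
- robot.close_job(): hands the job in; it is judged then, once.
The state is a dict: "t": time; "q": joint angles; "dq": joint speeds; "joint_torque": joint torques, N m; "tool_pos": TCP position; "orientation": TCP orientation; "force": force on the tool from outside, world axes, zero at the start; "wrist_torque": the same for the moment, N m; "opening": finger opening in m; "gripper_force": force on a finger pad.
Only numpy, scipy, OpenCV 4.12 (cv2) and the standard library are available. Lean on these libraries where they do the work, as an engineer would, in place of code of your own. Each camera call takes 0.05 s, during which the arm holds its last target. There are 200 camera calls.

## Working session

There is one attempt and no reset: what is moved stays moved. The work goes in short steps, Python scripts to look and compute and a tool call to move; the robot and the scene stay as the last step left them, time stands still between calls to the robot, and variables do not carry over. Pictures are saved under pics/ and viewed, at most 18 in all, crops included, and the job is handed in when it is done.

Besides the shell and the picture viewer there is one more tool, called after "Call:" by a JSON object that holds its "fn" and its "kwargs", one argument or row to a line. jog_arm: Moves the arm, as the interface text tells. Its arguments: {"type":"object","properties":{"rows":{"type":"array"},"hand":{"type":"number"},"squeeze":{"type":"number"}},"required":["rows"]}

```bash
ls; mkdir -p pics; cat > h.py <<'E'
import numpy as np, cv2
from plant import robot, imaging
from scipy.spatial.transform import Rotation as Rn
def cam(n):
    c=imaging.read_camera(n); c['f']=240/np.tan(np.radians(c['vertical_fov'])/2); c['R']=np.array(c['R']);c['t']=np.array(c['t']); return c
def save(c,p,box=None,s=1):
    im=c['frame'][:,:,::-1]
    if box: im=im[box[1]:box[3],box[0]:box[2]]
    cv2.imwrite('pics/'+p,cv2.resize(im,None,fx=s,fy=s,interpolation=cv2.INTER_CUBIC))
def ray(c,u,v):
    o=-c['R'].T@c['t']; d=c['R'].T@np.array([(u-c['cx'])/c['f'],(v-c['cy'])/c['f'],1]); return o,d/np.linalg.norm(d)
def onz(c,u,v,z):
    o,d=ray(c,u,v); return o+d*(z-o[2])/d[2]
def proj(c,X):
    p=c['R']@np.array(X)+c['t']; return np.array([c['cx']+c['f']*p[0]/p[2],c['cy']+c['f']*p[1]/p[2]])
def tri(*obs):
    A=np.zeros((3,3));b=np.zeros(3)
    for c,u,v in obs:
        o,d=ray(c,u,v);M=np.eye(3)-np.outer(d,d);A+=M;b+=M@o
    X=np.linalg.solve(A,b); return X,[np.linalg.norm(proj(c,X)-[u,v]) for c,u,v in obs]
E
python3 - <<'E'
from h import *
import pickle
for n in ['scene','top','wrist']:
    c=cam(n); save(c,n+'0.png',None,1.25); print(n,c['f'],c['cx'],c['cy'],-c['R'].T@c['t'],c['R'].tolist()); pickle.dump(c,open(n+'0.pkl','wb'))
print(robot.read_state())
E
```

```text
pics
scene 551.3533536779103 319.69594044892534 241.74116514663146 [ 1.09215146 -1.11136764  0.96477497] [[0.8803890254879656, 0.47413370591419296, 0.01060154311521593], [0.2743110796185349, -0.49086102705292683, -0.8269273751177063], [-0.38687025654457324, 0.7309259066667562, -0.5622087900100073]]
top 460.31231870656603 323.36447261232973 240.77114548950564 [0.33598585 0.01941744 1.28490591] [[0.0252452928933088, -0.9996713476403059, -0.004457790231270068], [-0.9890209972123659, -0.024326356477075147, -0.1457590321510392], [0.1456026863069101, 0.00808857759839246, -0.9893100791221356]]
wrist 410.97805433427664 322.8478882197963 239.3873984875569 [ 0.22402448 -0.56371878  0.38369775] [[0.23985876630985536, -0.9708069202399386, -0.0013022436639484802], [-0.9271845676799719, -0.22947809875388692, 0.29608880365256113], [-0.28774389599158795, -0.06981207493369225, -0.9551595283056307]]
{'t': 0.15, 'q': array([-1.41439798e+00,  1.30993877e-01,  1.48904557e+00,  5.70450782e-05,
        1.52299642e+00, -8.54171806e-02]), 'dq': array([ 0.00121189, -0.00255382, -0.003252  , -0.00095995,  0.00116278,
       -0.00035935]), 'joint_torque': array([-6.53135194e-04, -5.60476506e+01, -4.92335057e+01,  7.67131895e-02,
        3.05210031e-02, -9.20196680e-05]), 'tool_pos': array([ 0.14363843, -0.58205859,  0.19271572]), 'orientation': array([-3.11722437e+00, -3.78739633e-01, -9.00000477e-06]), 'force': array([-0.07463831,  0.71521883, -0.26001125]), 'wrist_torque': array([0.02526921, 0.00135568, 0.01073981]), 'gripper_force': 0.0, 'opening': 0.09309884087035109}
```

View pics/top0.png

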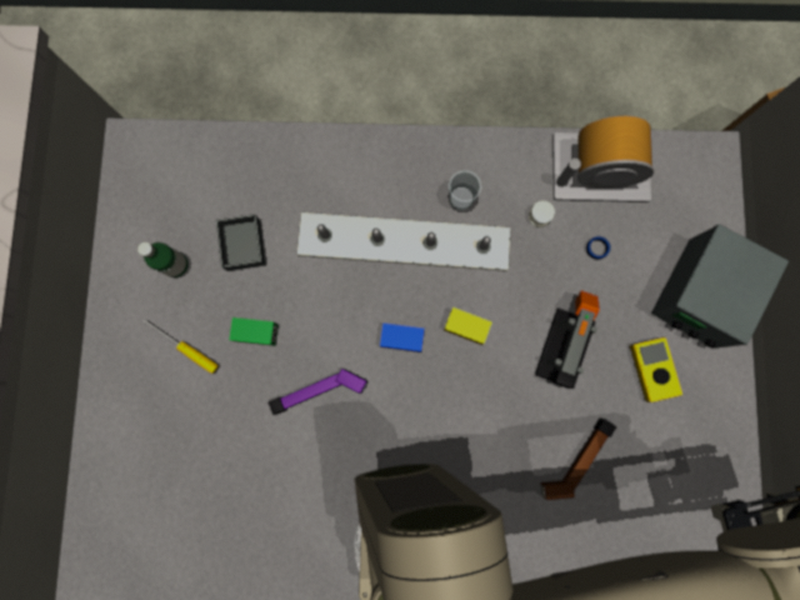

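View pics/scene0.png

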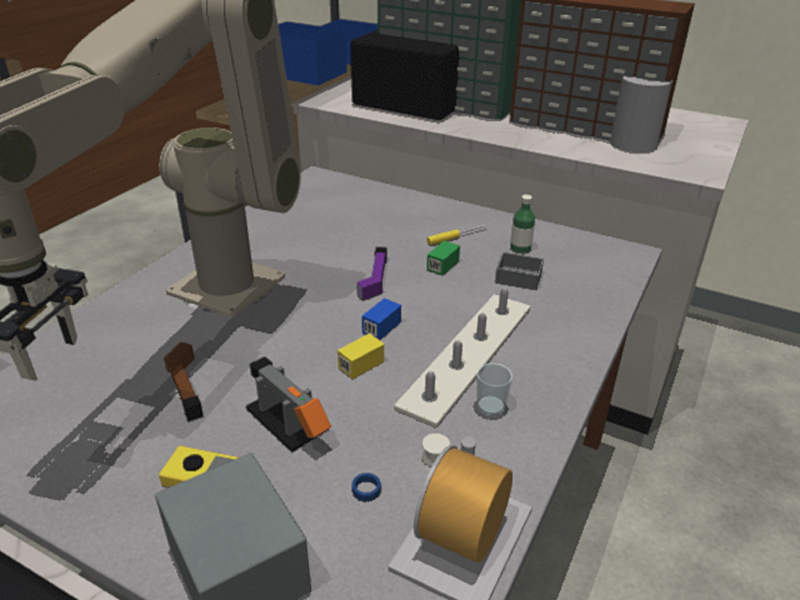

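View crops.

```bash
python3 - <<'E'
import pickle
from h import *
t=pickle.load(open('top0.pkl','rb'));s=pickle.load(open('scene0.pkl','rb'))
save(t,'c1.png',(172,160,432,300),3); save(s,'c2.png',(190,185,440,385),3); save(t,'c3.png',(400,220,520,330),5)
E
```

```text
(no output)
```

View pics/c1.png

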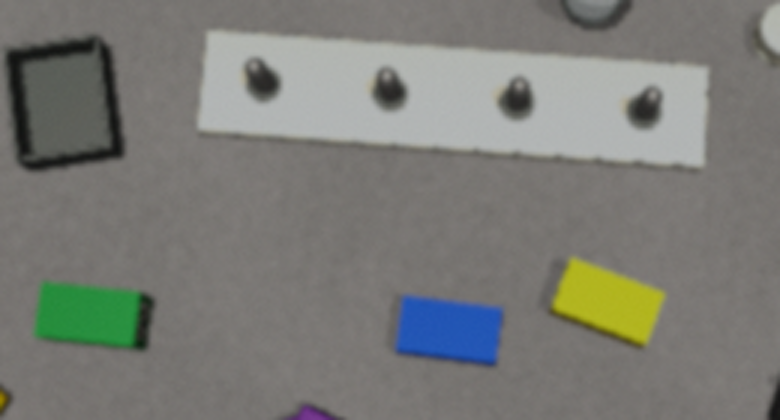

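View pics/c2.png

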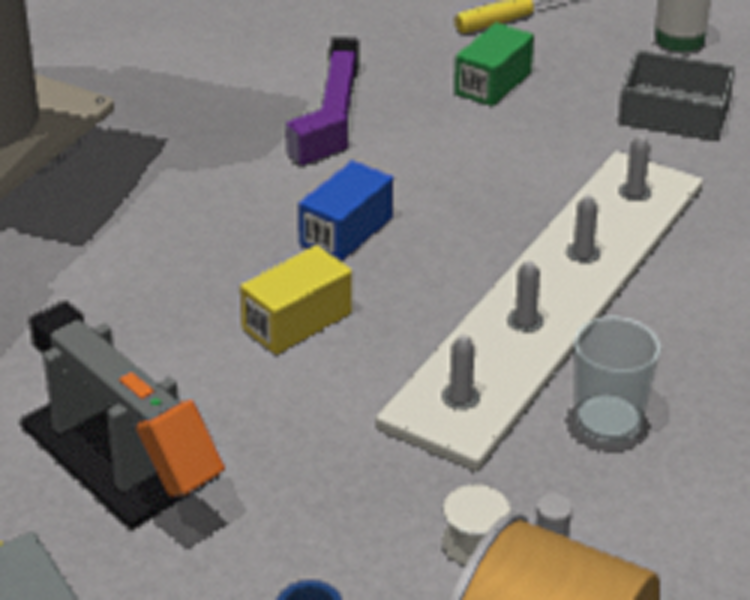

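View pics/c3.png

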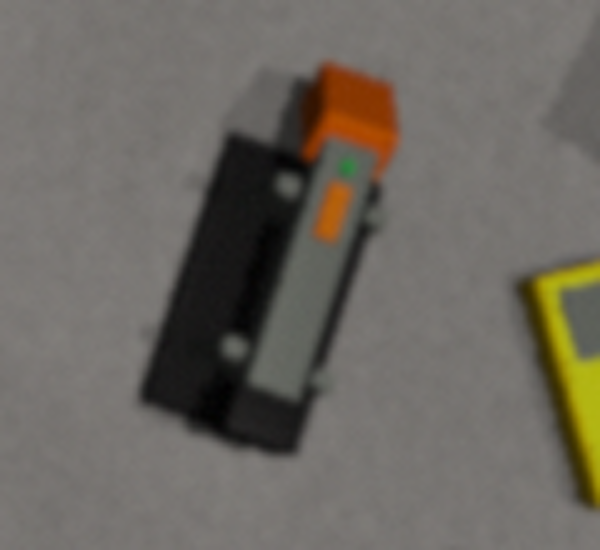

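```bash
cat > m.py <<'E'
import pickle
from h import *
t=pickle.load(open('top0.pkl','rb'));s=pickle.load(open('scene0.pkl','rb'))
T=lambda p:(t,172+(p[0]+.5)/3-.5,160+(p[1]+.5)/3-.5)
S=lambda p:(s,190+(p[0]+.5)/3-.5,185+(p[1]+.5)/3-.5)
D={'rack':[((207,31),(702,181)),((709,66),(476,460)),((706,166),(377,421)),((199,132),(617,152))],
'green':[((42,284),(533,39)),((142,291),(493,78)),((132,347),(457,66)),((36,337),(498,26))],
'blue':[((404,297),(393,179)),((503,309),(341,223)),((496,363),(299,207)),((398,350),(353,163))],
'yellow':[((573,258),(351,268)),((665,291),(277,310)),((645,346),(241,291)),((554,308),(317,249))],
'tips':[((256,64),(639,140)),((385,73),(587,200)),((516,82),(528,266)),((654,92),(462,338))]}
np.set_printoptions(precision=4,suppress=True)
for k,v in D.items():
    P=[]
    for a,b in v:
        X,r=tri(T(a),S(b)); P.append(X); print(k,X,np.round(r,1))
    P=np.array(P); print('  mean',P.mean(0))
    if k!='tips':
        l=(P[0]+P[3]-P[1]-P[2])/2; w=(P[0]+P[1]-P[2]-P[3])/2
        print('  len',np.linalg.norm(l),'ang of +y axis',np.degrees(np.arctan2(l[1],l[0])),'w',np.linalg.norm(w),np.degrees(np.arctan2(w[1],w[0])))
    z={'rack':.015,'tips':.08}.get(k,.05)
    Q=np.array([onz(*T(a),z) for a,b in v]); Q2=np.array([onz(*S(b),z) for a,b in v]); print('  onz',Q.mean(0),Q2.mean(0))
E
python3 m.py
```

```text
rack [0.7221 0.2717 0.0093] [0.3 0.3]
rack [ 0.6978 -0.2073  0.0128] [0.5 0.6]
rack [ 0.6027 -0.2042  0.0102] [0. 0.]
rack [0.6251 0.2751 0.0107] [0.5 0.4]
  mean [0.6619 0.0338 0.0108]
  len 0.47967181444755863 ang of +y axis 87.21242425019224 w 0.09614625967299421 -1.9550307186836218
  onz [0.6611 0.0338 0.015 ] [0.6636 0.0284 0.015 ]
green [0.4718 0.4031 0.0407] [0.3 0.3]
green [0.4669 0.3122 0.0359] [0.9 0.7]
green [0.4174 0.3201 0.0323] [0.3 0.2]
green [0.425  0.4056 0.0429] [0.3 0.3]
  mean [0.4453 0.3602 0.0379]
  len 0.08877060221479233 ang of +y axis 85.95930452158782 w 0.04842625250457141 -6.108610069107309
  onz [0.4449 0.3575 0.05  ] [0.4532 0.3407 0.05  ]
blue [0.4682 0.0743 0.0448] [0.1 0.1]
blue [ 0.4599 -0.015   0.0451] [0.1 0.1]
blue [ 0.411  -0.0099  0.0435] [0.1 0. ]
blue [0.4205 0.0784 0.0456] [0. 0.]
  mean [0.4399 0.0319 0.0447]
  len 0.08924978303223553 ang of +y axis 84.27117827201688 w 0.048523364600840536 -5.394125988264642
  onz [0.4395 0.0319 0.05  ] [0.4436 0.0254 0.05  ]
yellow [ 0.5065 -0.0773  0.0509] [0.1 0.1]
yellow [ 0.4789 -0.1603  0.05  ] [0.1 0.1]
yellow [ 0.43   -0.1436  0.0408] [0.1 0.1]
yellow [ 0.4614 -0.0612  0.0453] [0.1 0.1]
  mean [ 0.4692 -0.1106  0.0467]
  len 0.08782563513169005 ang of +y axis 70.35978775915079 w 0.05030663158533049 -19.23725136786842
  onz [ 0.4691 -0.1101  0.05  ] [ 0.4714 -0.1142  0.05  ]
tips [0.6709 0.2119 0.0774] [0.7 0.7]
tips [0.6653 0.0951 0.0752] [1. 1.]
tips [ 0.6593 -0.0235  0.0748] [1.2 1.3]
tips [ 0.6531 -0.1465  0.0793] [0.7 0.8]
  mean [0.6622 0.0342 0.0767]
  onz [0.6635 0.0354 0.08  ] [0.662  0.0279 0.08  ]
```

```bash
cat >> h.py <<'E'
np.set_printoptions(precision=4,suppress=True)
H={'yellow':(25,34),'blue':(105,125),'green':(55,80),'red':(172,8)}
def mask(c,col,box=None):
    h=cv2.cvtColor(c['frame'],cv2.COLOR_RGB2HSV); a,b=H[col]
    m=((h[...,0]>=a)&(h[...,0]<=b)) if a<b else ((h[...,0]>=a)|(h[...,0]<=b))
    return (m&(h[...,1]>130)&(h[...,2]>70)).astype(np.uint8)
def jar(c,col,near,z=.05):
    """lying jar from the top camera: centre xy, angle of the mouth axis (deg, toward +y), sizes"""
    n,l,st,ce=cv2.connectedComponentsWithStats(mask(c,col)); best=None
    for i in range(1,n):
        if st[i,4]<150: continue
        p=onz(c,*ce[i],z)
        e=np.linalg.norm(p[:2]-near)
        if best is None or e<best[0]: best=(e,i)
    if best is None: return None
    cn=max(cv2.findContours((l==best[1]).astype(np.uint8),cv2.RETR_EXTERNAL,cv2.CHAIN_APPROX_NONE)[0],key=len)[:,0]
    W=np.array([onz(c,*p,z)[:2] for p in cn]); (cx,cy),s,a=cv2.minAreaRect((W*1000).astype(np.float32))
    if s[0]<s[1]: a+=90
    a=a%180
    return np.array([cx/1000,cy/1000]),a,s,st[best[1],4]
def mat(R,p): M=np.eye(4);M[:3,:3]=R;M[:3,3]=p;return M
def cur():
    s=robot.read_state(); return mat(Rn.from_rotvec(s['orientation']).as_matrix(),s['tool_pos'])
def tool(zdir,yang,tip):
    y=np.array([np.cos(np.radians(yang)),np.sin(np.radians(yang)),0]);z=np.array(zdir,float);z-=y*(y@z);z/=np.linalg.norm(z)
    return mat(np.c_[np.cross(y,z),y,z],tip)
def plan(*Ps,start=None):
    c=cur() if start is None else start
    for P in Ps:
        D=np.linalg.inv(c)@P; r=Rn.from_matrix(D[:3,:3]).as_rotvec()
        print([np.round(D[:3,3]/.2,3).tolist(),np.round(r/(np.pi/2),3).tolist()],'rows',round(max(np.linalg.norm(D[:3,3])/.05,np.degrees(np.linalg.norm(r))/8.59),1),'->',P[:3,3]); c=P
def jarmat(xy,a,z=.025):
    """lying jar: origin bottom centre, z to mouth, y sideways"""
    a=np.radians(a);u=np.array([np.cos(a),np.sin(a),0]);w=np.array([np.sin(a),-np.cos(a),0])
    return mat(np.c_[np.cross(w,u),w,u],[*(np.array(xy)-.045*u[:2]),z])
def hang(peg,ang=-2.75,z=.105):
    w=np.array([np.cos(np.radians(ang)),np.sin(np.radians(ang)),0]);Z=np.array([0,0,-1.]);return mat(np.c_[np.cross(w,Z),w,Z],[*PEG[peg],z])
PEG=[np.array([.662,.0335])+k*np.array([.048,.9988]) for k in (-.18,-.06,.06,.18)]
def grasp(J,d=.040,lift=.003,tilt=45):
    """tool pose to grip a lying jar d from its bottom, leaning"""
    u=J[:3,2];t=np.radians(tilt);z=np.sin(t)*u-np.cos(t)*np.array([0,0,1]);g=J[:3,3]+d*u+[0,0,lift]
    return tool(z,np.degrees(np.arctan2(J[1,1],J[0,1])),g+.019*z)
def back(P,d): Q=P.copy();Q[:3,3]-=d*P[:3,2];return Q
def up(P,d): Q=P.copy();Q[2,3]+=d;return Q
NEAR={'green':(.445,.36),'blue':(.44,.032),'yellow':(.469,-.111)}
E
python3 - <<'E'
from h import *
import pickle
t=pickle.load(open('top0.pkl','rb'));s=pickle.load(open('scene0.pkl','rb'))
for c in NEAR: print(c,jar(t,c,NEAR[c]))
print('red px',mask(t,'red').sum(),mask(s,'red').sum()); 
for c in (t,s):
    n,l,st,ce=cv2.connectedComponentsWithStats(mask(c,'red')); print([(st[i].tolist()) for i in range(1,n) if st[i,4]>15])
P=grasp(jarmat(*jar(t,'yellow',NEAR['yellow'])[:2])); print(P)
A=back(P,.1); c=cur(); m=up(c,.08); plan(m,A,P)
print(PEG)
E
```

```text
green (array([0.4449, 0.3573]), 85.40454864501953, (90.42583465576172, 47.91352462768555), np.int32(594))
blue (array([0.4392, 0.0335]), 84.01116943359375, (89.43016052246094, 50.8150520324707), np.int32(629))
yellow (array([ 0.4678, -0.1078]), 70.46394348144531, (90.51970672607422, 53.17292404174805), np.int32(655))
red px 1 0
[]
[]
[[ 0.2365  0.9424  0.2365  0.4706]
 [ 0.6664 -0.3344  0.6664 -0.0999]
 [ 0.7071  0.     -0.7071  0.0146]
 [ 0.      0.      0.      1.    ]]
[[0.0, -0.001, -0.4], [-0.0, -0.0, 0.0]] rows 1.6 -> [ 0.1436 -0.5821  0.2727]
[[1.97, -1.653, 0.94], [0.246, 0.457, -0.596]] rows 11.0 -> [ 0.447  -0.1665  0.0853]
[[-0.0, 0.0, 0.5], [0.0, 0.0, 0.0]] rows 2.0 -> [ 0.4706 -0.0999  0.0146]
[array([ 0.6534, -0.1463]), array([ 0.6591, -0.0264]), array([0.6649, 0.0934]), array([0.6706, 0.2133])]
```

```bash
cat >> h.py <<'E'
from scipy.spatial.transform import Slerp
def path(A,B,n):
    S=Slerp([0,1],Rn.from_matrix([A[:3,:3],B[:3,:3]]))
    return [mat(S(f).as_matrix(),A[:3,3]+f*(B[:3,3]-A[:3,3])) for f in np.arange(1,n+1)/n]
E
python3 - <<'E'
from h import *
import pickle
t=pickle.load(open('top0.pkl','rb'))
P=grasp(jarmat(*jar(t,'yellow',NEAR['yellow'])[:2])); A=up(back(P,.1),.05); c=cur(); m=up(c,.06)
plan(m,*path(m,A,3))
E
```

```text
[[0.0, -0.0, -0.3], [-0.0, -0.0, 0.0]] rows 1.2 -> [ 0.1436 -0.5821  0.2527]
[[0.657, -0.551, 0.197], [0.082, 0.152, -0.199]] rows 3.5 -> [ 0.2447 -0.4435  0.2136]
[[0.716, -0.294, 0.418], [0.082, 0.152, -0.199]] rows 3.5 -> [ 0.3458 -0.305   0.1744]
[[0.64, -0.013, 0.603], [0.082, 0.152, -0.199]] rows 3.5 -> [ 0.447  -0.1665  0.1353]
```

Could be taken for the scanner: the grey/orange one in its holder at top (460,272), the purple one at (255,312), and the brown one at (462,372). The grey/orange one in the forks is right, as the crop confirmed. Could be taken for yellow jars: the yellow box at (375,260) with a label, the multimeter (525,296) and the screwdriver (157,285). The labelled box is the jar. There is no red jar.

Call:
{"fn": "jog_arm", "kwargs": {
  "rows": [
    [[0,0,-0.3],[0,0,0]],
    [[0,0,-0.3],[0,0,0]],
    [[0,0,-0.3],[0,0,0]]
  ],
  "hand": -1,
  "squeeze": 25
}}

```text
t: 0.45
tool_pos: [0.144, -0.5843, 0.2568]
orientation: [3.113, 0.378, 0.0]
force: [-0.8, 0.0, 0.3]
opening: 0.0926
gripper_force: 0.0
```

Call:
{"fn": "jog_arm", "kwargs": {
  "rows": [
    [[0.657,-0.551,0.0],[0.082,0.152,-0.199]],
    [[0.657,-0.551,0.0],[0.082,0.152,-0.199]],
    [[0.657,-0.551,0.0],[0.082,0.152,-0.199]],
    [[0.657,-0.551,0.0],[0.082,0.152,-0.199]],
    [[0.657,-0.551,0.0],[0.082,0.152,-0.199]]
  ]
}}

```text
t: 0.95
tool_pos: [0.246, -0.4419, 0.2519]
orientation: [-2.85, -0.816, -0.33]
force: [-0.4, -0.6, -0.3]
opening: 0.0931
gripper_force: 0.0
```

Call:
{"fn": "jog_arm", "kwargs": {
  "rows": [
    [[0.716,-0.294,0.418],[0.082,0.152,-0.199]],
    [[0.716,-0.294,0.418],[0.082,0.152,-0.199]],
    [[0.716,-0.294,0.418],[0.082,0.152,-0.199]],
    [[0.716,-0.294,0.418],[0.082,0.152,-0.199]],
    [[0.716,-0.294,0.418],[0.082,0.152,-0.199]]
  ]
}}

```text
t: 1.45
tool_pos: [0.3463, -0.303, 0.2118]
orientation: [-2.498, -1.181, -0.617]
force: [-0.3, -0.8, -0.9]
opening: 0.0931
gripper_force: 0.0
```

Call:
{"fn": "jog_arm", "kwargs": {
  "rows": [
    [[0.64,-0.013,0.603],[0.082,0.152,-0.199]],
    [[0.64,-0.013,0.603],[0.082,0.152,-0.199]],
    [[0.64,-0.013,0.603],[0.082,0.152,-0.199]],
    [[0.64,-0.013,0.603],[0.082,0.152,-0.199]],
    [[0.64,-0.013,0.603],[0.082,0.152,-0.199]]
  ]
}}

```text
t: 1.95
tool_pos: [0.4468, -0.165, 0.1728]
orientation: [-2.083, -1.476, -0.859]
force: [-0.9, -0.3, -0.1]
opening: 0.0931
gripper_force: 0.0
```

```bash
python3 - <<'E'
from h import *
import pickle
w=cam('wrist');t=cam('top'); pickle.dump(w,open('w1.pkl','wb'))
for c in NEAR: print(c,jar(t,c,NEAR[c]), jar(w,c,NEAR[c]))
n,l,st,ce=cv2.connectedComponentsWithStats(mask(t,'red')); print('red',[st[i].tolist() for i in range(1,n) if st[i,4]>15])
save(w,'w1.png'); P=grasp(jarmat([.468,-.1085],70.5)); print(robot.read_state()['q']); plan(back(P,.1),P)
for X in [(.4678,-.1078,.05)]: print(proj(w,X))
E
```

```text
green (array([0.4448, 0.3572]), 85.21819305419922, (90.16487121582031, 48.13407516479492), np.int32(595)) None
blue (array([0.4391, 0.0335]), 83.9564437866211, (89.45008850097656, 50.78916549682617), np.int32(627)) (array([0.4384, 0.0154]), 83.97805786132812, (116.97856140136719, 48.264404296875), np.int32(3921))
yellow (array([ 0.4678, -0.1081]), 70.24028778076172, (90.90689086914062, 53.04811096191406), np.int32(658)) (array([ 0.4699, -0.11  ]), 70.33729553222656, (80.78234100341797, 46.76737976074219), np.int32(4054))
red []
[-0.9819  0.1293  1.7444  0.6115  1.7633 -0.6792]
[[-0.311, 0.003, 0.319], [-0.001, 0.003, 0.001]] rows 1.8 -> [ 0.4472 -0.1672  0.0853]
[[0.0, 0.0, 0.5], [0.0, 0.0, -0.0]] rows 2.0 -> [ 0.4708 -0.1005  0.0146]
[323.891 268.474]
```

View pics/w1.png

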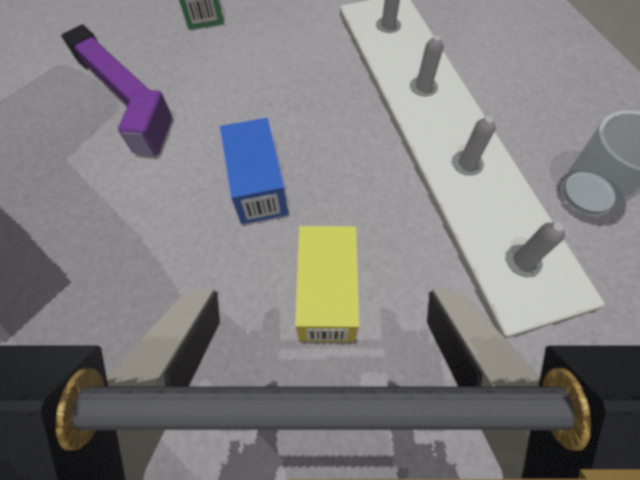

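The wrist view shows the labelled yellow jar centred between the open fingers (about 327,278), with blue beyond it at (253,168) and clear space around. Now I'll close on yellow.

Call:
{"fn": "jog_arm", "kwargs": {
  "rows": [
    [[-0.31,0.0,0.32],[0,0,0]],
    [[-0.31,0.0,0.32],[0,0,0]],
    [[-0.31,0.0,0.32],[0,0,0]]
  ]
}}

```text
t: 2.35
tool_pos: [0.4444, -0.1649, 0.0818]
orientation: [-2.085, -1.469, -0.858]
force: [-0.2, 0.7, -0.5]
opening: 0.0929
gripper_force: 0.0
```

Call:
{"fn": "jog_arm", "kwargs": {
  "rows": [
    [[0,0,0.15],[0,0,0]],
    [[0,0,0.3],[0,0,0]],
    [[0,0,0.45],[0,0,0]],
    [[0,0,0.5],[0,0,0]],
    [[0,0,0.5],[0,0,0]]
  ]
}}

```text
t: 2.85
tool_pos: [0.4707, -0.0997, 0.0157]
orientation: [-2.086, -1.478, -0.861]
force: [0.1, 0.3, 0.3]
opening: 0.093
gripper_force: 0.0
```

Call:
{"fn": "jog_arm", "kwargs": {
  "rows": [
    [[0,0,0],[0,0,0]],
    [[0,0,0],[0,0,0]],
    [[0,0,0],[0,0,0]],
    [[0,0,0],[0,0,0]],
    [[0,0,0],[0,0,0]]
  ],
  "hand": 1
}}

```text
t: 3.35
tool_pos: [0.4707, -0.0998, 0.0149]
orientation: [-2.087, -1.477, -0.861]
force: [-0.6, -0.2, -0.3]
opening: 0.0577
gripper_force: 0.0
```

Call:
{"fn": "jog_arm", "kwargs": {
  "rows": [
    [[0,0,0],[0,0,0]],
    [[0,0,0],[0,0,0]],
    [[0,0,0],[0,0,0]],
    [[0,0,0],[0,0,0]],
    [[0,0,0],[0,0,0]]
  ]
}}

```text
t: 3.85
tool_pos: [0.4707, -0.0995, 0.0148]
orientation: [-2.087, -1.478, -0.861]
force: [0.2, -1.5, 2.3]
opening: 0.0497
gripper_force: 25.0
```

```bash
cat >> h.py <<'E'
def place(J,peg,n=4,lift=.10,over=.10,**k):
    """carry plan from gripped pose to over the peg, then down"""
    c=cur(); G=np.linalg.inv(c)@J; D=hang(peg,**k)@np.linalg.inv(G); L=up(c,lift); O=up(D,over)
    plan(L,*path(L,O,n),up(D,.003)); print(D[:3,:3]); return D
E
python3 - <<'E'
from h import *
J=jarmat([.4685,-.1085],70.4); place(J,1)
E
```

```text
[[0.352, 0.0, -0.355], [0.0, -0.0, -0.0]] rows 2.0 -> [ 0.4707 -0.0995  0.1148]
[[0.139, 0.194, 0.075], [0.001, -0.248, -0.051]] rows 2.7 -> [ 0.5174 -0.0838  0.1238]
[[0.142, 0.206, 0.02], [0.001, -0.248, -0.051]] rows 2.7 -> [ 0.5642 -0.068   0.1328]
[[0.122, 0.217, -0.033], [0.001, -0.248, -0.051]] rows 2.7 -> [ 0.6109 -0.0523  0.1418]
[[0.083, 0.225, -0.073], [0.001, -0.248, -0.051]] rows 2.7 -> [ 0.6577 -0.0365  0.1508]
[[0.344, 0.002, 0.342], [0.0, 0.0, 0.0]] rows 1.9 -> [ 0.6577 -0.0365  0.0538]
[[ 0.031   0.9989 -0.0359]
 [ 0.7042 -0.0473 -0.7084]
 [-0.7093 -0.0033 -0.7049]]
```

Call:
{"fn": "jog_arm", "kwargs": {
  "rows": [
    [[0.352,0.0,-0.355],[0,0,0]],
    [[0.352,0.0,-0.355],[0,0,0]],
    [[0.352,0.0,-0.355],[0,0,0]]
  ]
}}

```text
t: 4.15
tool_pos: [0.4733, -0.102, 0.1204]
orientation: [-2.09, -1.486, -0.866]
force: [0.6, -0.8, -0.7]
opening: 0.0497
gripper_force: 25.0
```

Call:
{"fn": "jog_arm", "kwargs": {
  "rows": [
    [[0.139,0.194,0.075],[0.001,-0.248,-0.051]],
    [[0.139,0.194,0.075],[0.001,-0.248,-0.051]],
    [[0.139,0.194,0.075],[0.001,-0.248,-0.051]],
    [[0.139,0.194,0.075],[0.001,-0.248,-0.051]]
  ]
}}

```text
t: 4.55
tool_pos: [0.5184, -0.0822, 0.1252]
orientation: [-2.299, -1.772, -0.495]
force: [0.9, -0.3, -0.3]
opening: 0.0501
gripper_force: 25.0
```

Call:
{"fn": "jog_arm", "kwargs": {
  "rows": [
    [[0.142,0.206,0.02],[0.001,-0.248,-0.051]],
    [[0.142,0.206,0.02],[0.001,-0.248,-0.051]],
    [[0.142,0.206,0.02],[0.001,-0.248,-0.051]],
    [[0.142,0.206,0.02],[0.001,-0.248,-0.051]]
  ]
}}

```text
t: 4.95
tool_pos: [0.5634, -0.0655, 0.131]
orientation: [2.387, 1.975, 0.05]
force: [-0.2, -0.5, -0.5]
opening: 0.0497
gripper_force: 25.0
```

Call:
{"fn": "jog_arm", "kwargs": {
  "rows": [
    [[0.122,0.217,-0.033],[0.001,-0.248,-0.051]],
    [[0.122,0.217,-0.033],[0.001,-0.248,-0.051]],
    [[0.122,0.217,-0.033],[0.001,-0.248,-0.051]],
    [[0.122,0.217,-0.033],[0.001,-0.248,-0.051]]
  ]
}}

```text
t: 5.35
tool_pos: [0.6084, -0.0508, 0.1369]
orientation: [2.115, 1.878, -0.395]
force: [0.4, -0.1, -1.3]
opening: 0.0499
gripper_force: 25.0
```

Call:
{"fn": "jog_arm", "kwargs": {
  "rows": [
    [[0.083,0.225,-0.073],[0.001,-0.248,-0.051]],
    [[0.083,0.225,-0.073],[0.001,-0.248,-0.051]],
    [[0.083,0.225,-0.073],[0.001,-0.248,-0.051]],
    [[0.083,0.225,-0.073],[0.001,-0.248,-0.051]],
    [[0.083,0.225,-0.073],[0.001,-0.248,-0.051]]
  ]
}}

```text
t: 5.85
tool_pos: [0.6563, -0.038, 0.1481]
orientation: [1.813, 1.729, -0.759]
force: [-0.4, 0.4, -0.2]
opening: 0.0497
gripper_force: 25.0
```

```bash
python3 - <<'E'
from h import *
s=cam('scene'); t=cam('top'); a=s['frame'][150:350,270:470]; b=t['frame'][110:310,230:430]
cv2.imwrite('pics/p1.png',cv2.resize(np.hstack([a,b])[:,:,::-1],None,fx=2,fy=2,interpolation=cv2.INTER_CUBIC))
print(robot.read_state()['q'])
Q=hang(1); 
c=cur(); D=tool([-.0359,-.7084,-.7049],-2.75,[.6577,-.0365,.0508]); plan(up(D,.1),up(D,.003))
E
```

```text
[ 0.2769  0.5539  1.2647 -0.73    1.6222  0.4039]
[[0.009, -0.0, -0.006], [-0.005, -0.004, -0.0]] rows 0.1 -> [ 0.6577 -0.0365  0.1508]
[[0.344, 0.0, 0.342], [0.0, -0.0, 0.0]] rows 1.9 -> [ 0.6577 -0.0365  0.0538]
```

View pics/p1.png

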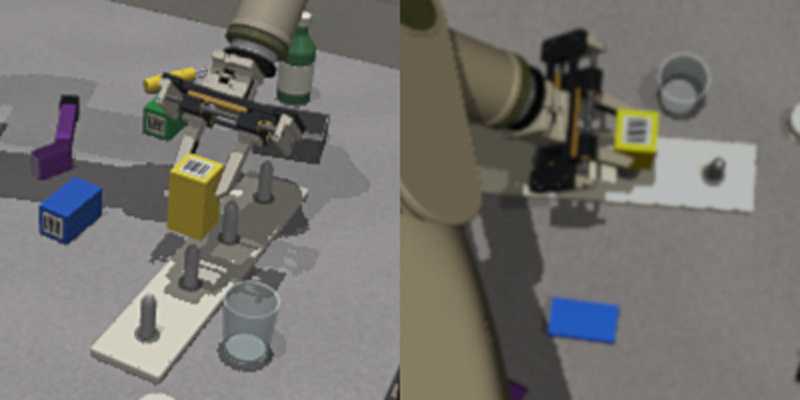

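The jar is upright and inverted over peg1, with its label at top (348.5,175.2) and scene (368.2,233.7). I'll check the label position against the peg numerically.

```bash
python3 - <<'E'
from h import *
import pickle
t=pickle.load(open('top0.pkl','rb'));s=pickle.load(open('scene0.pkl','rb'))
print(tri((t,348.4,175.2),(s,368.2,233.5)))
T=lambda p:(t,172+(p[0]+.5)/3-.5,160+(p[1]+.5)/3-.5)
S=lambda p:(s,190+(p[0]+.5)/3-.5,185+(p[1]+.5)/3-.5)
# feet of pegs in scene / tips check
for k,(a,b) in enumerate([((654,92),(462,341)),((516,82),(528,269)),((385,73),(587,203)),((256,64),(639,143))]): print(k,PEG[k],onz(*T(a),.078)[:2],onz(*S(b),.075)[:2],proj(s,[*PEG[k],.015]))
for p in [(461,397),(526,322),(583,254),(636,192)]: print(S(p)[1:],onz(*S(p),.015)[:2])
E
```

```text
(array([ 0.6572, -0.0285,  0.2029]), [np.float64(0.12524171628896993), np.float64(0.12057981513674697)])
0 [ 0.6534 -0.1463] [ 0.6552 -0.1457] [ 0.6512 -0.1466] [343.6427 316.5944]
1 [ 0.6591 -0.0264] [ 0.6615 -0.0217] [ 0.6587 -0.0302] [365.1104 291.1966]
2 [0.6649 0.0934] [0.6669 0.0963] [0.6652 0.0886] [384.2578 268.5439]
3 [0.6706 0.2133] [0.6725 0.2128] [0.6704 0.2085] [401.4418 248.2139]
(343.33333333333337, 317.0) [ 0.6533 -0.148 ]
(365.0, 292.0) [ 0.6603 -0.0297]
(384.0, 269.3333333333333) [0.6657 0.0896]
(401.66666666666663, 248.66666666666669) [0.6721 0.2114]
```

Call:
{"fn": "jog_arm", "kwargs": {
  "rows": [
    [[0.06,0.0,0.05],[-0.005,-0.004,0]],
    [[0.15,0.0,0.14],[-0.005,-0.004,0]],
    [[0.24,0.0,0.23],[-0.005,-0.004,0]],
    [[0.32,0.0,0.31],[-0.005,-0.004,0]],
    [[0.343,0.0,0.328],[-0.005,-0.004,0]]
  ]
}}

```text
t: 6.45
tool_pos: [0.6539, -0.0353, 0.0498]
orientation: [1.798, 1.725, -0.763]
force: [-0.3, 0.4, -0.9]
opening: 0.0498
gripper_force: 25.0
```

Call:
{"fn": "jog_arm", "kwargs": {
  "rows": [
    [[0.01,0.0,0.01],[0,0,0]],
    [[0.01,0.0,0.01],[0,0,0]]
  ]
}}

```text
t: 6.65
tool_pos: [0.6573, -0.0345, 0.0526]
orientation: [1.798, 1.721, -0.754]
force: [0.4, -0.1, -1.2]
opening: 0.0498
gripper_force: 25.0
```

Call:
{"fn": "jog_arm", "kwargs": {
  "rows": [
    [[0.007,0.0,0.007],[0,0,0]],
    [[0.007,0.0,0.007],[0,0,0]]
  ]
}}

```text
t: 6.85
tool_pos: [0.6579, -0.0344, 0.0517]
orientation: [1.799, 1.72, -0.752]
force: [0.3, -0.4, -1.2]
opening: 0.05
gripper_force: 25.0
```

Call:
{"fn": "jog_arm", "kwargs": {
  "rows": [
    [[0.005,0.0,0.005],[0,0,0]],
    [[0.005,0.0,0.005],[0,0,0]]
  ]
}}

```text
t: 7.05
tool_pos: [0.6573, -0.0345, 0.0496]
orientation: [1.799, 1.721, -0.753]
force: [-0.4, -0.6, -1.7]
opening: 0.0498
gripper_force: 25.0
```

Call:
{"fn": "jog_arm", "kwargs": {
  "rows": [
    [[0.007,0.0,0.007],[0,0,0]],
    [[0.007,0.0,0.007],[0,0,0]],
    [[0.007,0.0,0.007],[0,0,0]]
  ]
}}

```text
t: 7.35
tool_pos: [0.6577, -0.0347, 0.0494]
orientation: [1.799, 1.719, -0.753]
force: [-2.5, 0.8, 7.4]
opening: 0.0499
gripper_force: 25.0
```

Call:
{"fn": "jog_arm", "kwargs": {
  "rows": [
    [[0.007,0.0,0.007],[0,0,0]],
    [[0.007,0.0,0.007],[0,0,0]],
    [[0.007,0.0,0.007],[0,0,0]]
  ]
}}

```text
t: 7.65
tool_pos: [0.6578, -0.0347, 0.0492]
orientation: [1.799, 1.717, -0.754]
force: [-6.0, 3.4, 16.4]
opening: 0.0497
gripper_force: 25.0
```

Call:
{"fn": "jog_arm", "kwargs": {
  "rows": [
    [[-0.007,0.0,-0.007],[0,0,0]],
    [[-0.007,0.0,-0.007],[0,0,0]],
    [[-0.007,0.0,-0.007],[0,0,0]],
    [[-0.007,0.0,-0.007],[0,0,0]],
    [[-0.007,0.0,-0.007],[0,0,0]]
  ],
  "hand": -1
}}

```text
t: 8.15
tool_pos: [0.6569, -0.0348, 0.0469]
orientation: [1.799, 1.721, -0.755]
force: [-0.6, -0.2, -0.7]
opening: 0.0852
gripper_force: 0.0
```

Call:
{"fn": "jog_arm", "kwargs": {
  "rows": [
    [[0,0.0,0],[0,0,0]],
    [[0,0,0],[0,0,0]],
    [[0,0,-0.2],[0,0,0]],
    [[0,0,-0.4],[0,0,0]],
    [[0,0,-0.6],[0,0,0]]
  ]
}}

```text
t: 8.65
tool_pos: [0.6606, 0.0514, 0.1323]
orientation: [1.799, 1.721, -0.755]
force: [0.8, 0.5, 1.0]
opening: 0.0933
gripper_force: 0.0
```

```bash
python3 - <<'E'
from h import *
t=cam('top'); s=cam('scene')
for c in ('green','blue'): print(c,jar(t,c,NEAR[c]))
print('yellow hung',jar(t,'yellow',PEG[1],.105))
b=jar(t,'blue',NEAR['blue']); P=grasp(jarmat(*b[:2])); A=up(back(P,.1),.03); c=cur(); m=up(c,.06); print(c[:3,3],robot.read_state()['opening'])
plan(m,*path(m,A,4),back(P,.1),P)
save(s,'p2.png',(190,130,440,330),3)
E
```

```text
green None
blue (array([0.4392, 0.0334]), 83.84810638427734, (89.0932388305664, 50.640953063964844), np.int32(625))
yellow hung (array([ 0.6556, -0.0226]), 177.19644927978516, (47.787696838378906, 54.5102653503418), np.int32(175))
[0.6638 0.0552 0.1368] 0.09298317497155766
[[-0.213, 0.002, -0.211], [-0.0, -0.0, -0.0]] rows 1.2 -> [0.6638 0.0552 0.1968]
[[-0.011, -0.285, 0.153], [0.001, 0.251, 0.012]] rows 2.6 -> [0.606  0.0342 0.1764]
[[-0.074, -0.284, 0.137], [0.001, 0.251, 0.012]] rows 2.6 -> [0.5482 0.0133 0.156 ]
[[-0.126, -0.282, 0.097], [0.001, 0.251, 0.012]] rows 2.6 -> [ 0.4903 -0.0076  0.1357]
[[-0.159, -0.279, 0.041], [0.001, 0.251, 0.012]] rows 2.6 -> [ 0.4325 -0.0285  0.1153]
[[-0.106, 0.0, 0.106], [-0.0, -0.0, 0.0]] rows 0.6 -> [ 0.4325 -0.0285  0.0853]
[[-0.0, 0.0, 0.5], [-0.0, -0.0, 0.0]] rows 2.0 -> [0.4401 0.0418 0.0146]
```

View pics/p2.png

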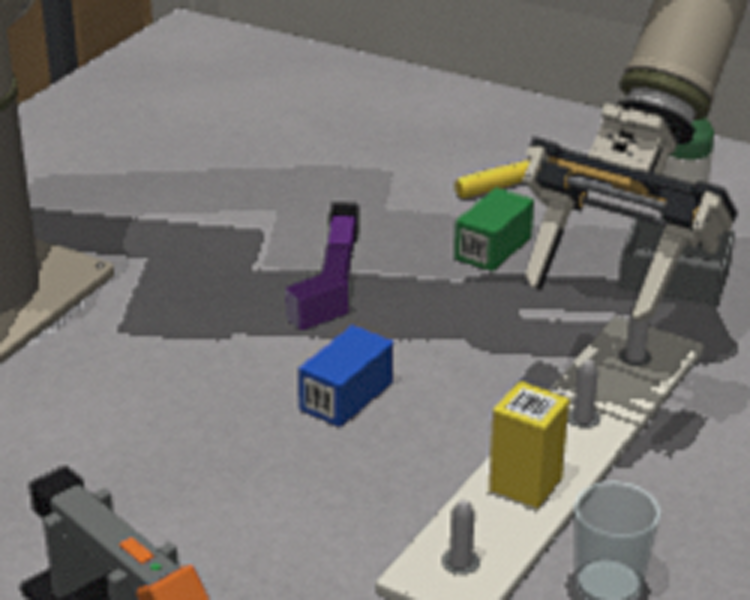

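Yellow hangs flat on peg1 (label near (530,402) in the crop). Blue is unchanged at (345,375). Next is blue.

Call:
{"fn": "jog_arm", "kwargs": {
  "rows": [
    [[-0.213,0.0,-0.211],[0,0,0]],
    [[-0.213,0.0,-0.211],[0,0,0]]
  ]
}}

```text
t: 8.95
tool_pos: [0.6628, 0.0511, 0.1965]
orientation: [1.8, 1.718, -0.747]
force: [1.4, 0.0, 1.3]
opening: 0.0929
gripper_force: 0.0
```

Call:
{"fn": "jog_arm", "kwargs": {
  "rows": [
    [[-0.011,-0.285,0.153],[0.001,0.251,0.012]],
    [[-0.011,-0.285,0.153],[0.001,0.251,0.012]],
    [[-0.011,-0.285,0.153],[0.001,0.251,0.012]],
    [[-0.011,-0.285,0.153],[0.001,0.251,0.012]]
  ]
}}

```text
t: 9.35
tool_pos: [0.6036, 0.027, 0.1739]
orientation: [2.071, 1.934, -0.401]
force: [-0.3, -0.1, 0.4]
opening: 0.0933
gripper_force: 0.0
```

Call:
{"fn": "jog_arm", "kwargs": {
  "rows": [
    [[-0.074,-0.284,0.137],[0.001,0.251,0.012]],
    [[-0.074,-0.284,0.137],[0.001,0.251,0.012]],
    [[-0.074,-0.284,0.137],[0.001,0.251,0.012]],
    [[-0.074,-0.284,0.137],[0.001,0.251,0.012]]
  ]
}}

```text
t: 9.75
tool_pos: [0.5444, 0.0065, 0.1509]
orientation: [2.306, 2.119, 0.005]
force: [0.4, 0.1, -0.8]
opening: 0.0929
gripper_force: 0.0
```

Call:
{"fn": "jog_arm", "kwargs": {
  "rows": [
    [[-0.126,-0.282,0.097],[0.001,0.251,0.012]],
    [[-0.126,-0.282,0.097],[0.001,0.251,0.012]],
    [[-0.126,-0.282,0.097],[0.001,0.251,0.012]],
    [[-0.126,-0.282,0.097],[0.001,0.251,0.012]]
  ]
}}

```text
t: 10.15
tool_pos: [0.4854, -0.0127, 0.1295]
orientation: [-2.114, -1.912, -0.418]
force: [0.7, -0.2, 0.2]
opening: 0.0931
gripper_force: 0.0
```

Call:
{"fn": "jog_arm", "kwargs": {
  "rows": [
    [[-0.159,-0.279,0.041],[0.001,0.251,0.012]],
    [[-0.159,-0.279,0.041],[0.001,0.251,0.012]],
    [[-0.159,-0.279,0.041],[0.001,0.251,0.012]],
    [[-0.159,-0.279,0.041],[0.001,0.251,0.012]],
    [[-0.159,-0.279,0.041],[0.001,0.251,0.012]]
  ]
}}

```text
t: 10.65
tool_pos: [0.4288, -0.0318, 0.1107]
orientation: [-1.872, -1.669, -0.761]
force: [0.2, 0.4, -0.8]
opening: 0.0934
gripper_force: 0.0
```

```bash
python3 - <<'E'
from h import *
t=cam('top')
for c in ('green','blue'): print(c,jar(t,c,NEAR[c]))
b=jar(t,'blue',NEAR['blue']); w=cam('wrist'); print(jar(w,'blue',NEAR['blue']))
P=grasp(jarmat([.4395,.0325],84)); print(robot.read_state()['q']); plan(back(P,.1),P)
E
```

```text
green (array([0.4808, 0.3495]), 88.21101379394531, (89.97633361816406, 49.79823303222656), np.int32(605))
blue (array([0.4393, 0.0335]), 83.84807586669922, (89.40420532226562, 50.6805419921875), np.int32(627))
(array([0.4392, 0.0228]), 84.10223388671875, (103.38885498046875, 48.6057243347168), np.int32(8086))
[-0.7649  0.0791  1.924   0.5913  1.6654 -0.759 ]
[[-0.085, 0.016, 0.105], [-0.001, 0.003, -0.005]] rows 0.5 -> [ 0.433  -0.0294  0.0853]
[[0.0, 0.0, 0.5], [0.0, 0.0, 0.0]] rows 2.0 -> [0.4404 0.0409 0.0146]
```

Green has been knocked to (0.481, 0.350), so I'll use that later. Blue is unmoved, so I'm grasping it.

Call:
{"fn": "jog_arm", "kwargs": {
  "rows": [
    [[-0.085,0.016,0.105],[0,0,-0.005]],
    [[-0.085,0.016,0.105],[0,0,-0.005]]
  ]
}}

```text
t: 10.95
tool_pos: [0.4317, -0.0281, 0.0837]
orientation: [-1.864, -1.679, -0.767]
force: [-0.8, -1.0, 0.2]
opening: 0.0929
gripper_force: 0.0
```

Call:
{"fn": "jog_arm", "kwargs": {
  "rows": [
    [[0,0,0.15],[0,0,0]],
    [[0,0,0.3],[0,0,0]],
    [[0,0,0.45],[0,0,0]],
    [[0,0,0.5],[0,0,0]],
    [[0,0,0.5],[0,0,0]]
  ]
}}

```text
t: 11.45
tool_pos: [0.4393, 0.0418, 0.0144]
orientation: [-1.864, -1.678, -0.77]
force: [-0.1, -0.2, 0.8]
opening: 0.0932
gripper_force: 0.0
```

Call:
{"fn": "jog_arm", "kwargs": {
  "rows": [
    [[0,0,0],[0,0,0]],
    [[0,0,0],[0,0,0]],
    [[0,0,0],[0,0,0]],
    [[0,0,0],[0,0,0]],
    [[0,0,0],[0,0,0]]
  ],
  "hand": 1
}}

```text
t: 11.95
tool_pos: [0.4401, 0.0401, 0.0142]
orientation: [-1.867, -1.677, -0.772]
force: [0.6, 0.1, 0.1]
opening: 0.0578
gripper_force: 0.0
```

Call:
{"fn": "jog_arm", "kwargs": {
  "rows": [
    [[0,0,0],[0,0,0]],
    [[0,0,0],[0,0,0]],
    [[0,0,0],[0,0,0]],
    [[0,0,0],[0,0,0]],
    [[0,0,0],[0,0,0]]
  ]
}}

```text
t: 12.45
tool_pos: [0.44, 0.0405, 0.0141]
orientation: [-1.866, -1.677, -0.772]
force: [0.4, -1.2, 1.8]
opening: 0.0502
gripper_force: 25.0
```

```bash
python3 - <<'E'
from h import *
print(cur()[:3,3]); place(jarmat([.4395,.033],84),2)
E
```

```text
[0.44   0.0405 0.0141]
[[0.353, -0.0, -0.354], [0.0, 0.0, -0.0]] rows 2.0 -> [0.44   0.0405 0.1141]
[[0.092, 0.273, 0.024], [-0.0, -0.25, -0.01]] rows 2.6 -> [0.496  0.051  0.1237]
[[0.09, 0.274, -0.012], [-0.0, -0.25, -0.01]] rows 2.6 -> [0.552  0.0615 0.1333]
[[0.074, 0.276, -0.044], [-0.0, -0.25, -0.01]] rows 2.6 -> [0.6081 0.072  0.1429]
[[0.047, 0.277, -0.068], [-0.0, -0.25, -0.01]] rows 2.6 -> [0.6641 0.0826 0.1525]
[[0.343, -0.001, 0.343], [0.0, -0.0, 0.0]] rows 1.9 -> [0.6641 0.0826 0.0555]
[[ 0.0354  0.9988 -0.0325]
 [ 0.7054 -0.048  -0.7072]
 [-0.7079  0.002  -0.7063]]
```

Call:
{"fn": "jog_arm", "kwargs": {
  "rows": [
    [[0.353,0.0,-0.354],[0,0,0]],
    [[0.353,0.0,-0.354],[0,0,0]],
    [[0.353,0.0,-0.354],[0,0,0]]
  ]
}}

```text
t: 12.75
tool_pos: [0.4432, 0.0387, 0.1194]
orientation: [-1.868, -1.685, -0.777]
force: [0.3, -1.5, -1.0]
opening: 0.0495
gripper_force: 25.0
```

Call:
{"fn": "jog_arm", "kwargs": {
  "rows": [
    [[0.092,0.273,0.024],[0,-0.25,-0.01]],
    [[0.092,0.273,0.024],[0,-0.25,-0.01]],
    [[0.092,0.273,0.024],[0,-0.25,-0.01]],
    [[0.092,0.273,0.024],[0,-0.25,-0.01]]
  ]
}}

```text
t: 13.15
tool_pos: [0.497, 0.0527, 0.1251]
orientation: [-2.106, -1.931, -0.427]
force: [0.4, -0.6, -0.9]
opening: 0.0498
gripper_force: 25.0
```

Call:
{"fn": "jog_arm", "kwargs": {
  "rows": [
    [[0.09,0.274,-0.012],[0,-0.25,-0.01]],
    [[0.09,0.274,-0.012],[0,-0.25,-0.01]],
    [[0.09,0.274,-0.012],[0,-0.25,-0.01]],
    [[0.09,0.274,-0.012],[0,-0.25,-0.01]]
  ]
}}

```text
t: 13.55
tool_pos: [0.5508, 0.0636, 0.1313]
orientation: [2.297, 2.133, 0.006]
force: [0.2, 0.4, -1.1]
opening: 0.0497
gripper_force: 25.0
```

Call:
{"fn": "jog_arm", "kwargs": {
  "rows": [
    [[0.074,0.276,-0.044],[0,-0.25,-0.01]],
    [[0.074,0.276,-0.044],[0,-0.25,-0.01]],
    [[0.074,0.276,-0.044],[0,-0.25,-0.01]],
    [[0.074,0.276,-0.044],[0,-0.25,-0.01]]
  ]
}}

```text
t: 13.95
tool_pos: [0.6054, 0.0729, 0.138]
orientation: [2.069, 1.949, -0.415]
force: [-1.1, 0.1, -1.1]
opening: 0.0499
gripper_force: 25.0
```

Call:
{"fn": "jog_arm", "kwargs": {
  "rows": [
    [[0.047,0.277,-0.068],[0,-0.25,-0.01]],
    [[0.047,0.277,-0.068],[0,-0.25,-0.01]],
    [[0.047,0.277,-0.068],[0,-0.25,-0.01]],
    [[0.047,0.277,-0.068],[0,-0.25,-0.01]],
    [[0.047,0.277,-0.068],[0,-0.25,-0.01]]
  ]
}}

```text
t: 14.45
tool_pos: [0.6629, 0.0807, 0.1492]
orientation: [1.812, 1.726, -0.756]
force: [-0.4, -0.6, -1.5]
opening: 0.0496
gripper_force: 25.0
```

```bash
python3 - <<'E'
from h import *
t=cam('top'); print('blue', jar(t,'blue',PEG[2],.205)); print('yellow hung',jar(t,'yellow',PEG[1],.105),PEG[2])
D=tool([-.0325,-.7072,-.7063],-2.75,[.6641,.0826,.0525]); print(cur()[:3,3],robot.read_state()['q']); plan(up(D,.1),up(D,.003),up(D,-.001))
E
```

```text
blue (array([0.6606, 0.0918]), 87.4701156616211, (52.086143493652344, 51.31432342529297), np.int32(215))
yellow hung (array([ 0.6557, -0.0225]), 177.47100067138672, (47.76494598388672, 54.502593994140625), np.int32(174)) [0.6649 0.0934]
[0.6638 0.0805 0.1515] [ 0.4254  0.6974  1.0619 -0.6904  1.7593  0.4766]
[[0.004, 0.001, -0.011], [-0.003, -0.002, -0.001]] rows 0.0 -> [0.6641 0.0826 0.1525]
[[0.343, 0.0, 0.343], [-0.0, -0.0, 0.0]] rows 1.9 -> [0.6641 0.0826 0.0555]
[[0.014, 0.0, 0.014], [-0.0, -0.0, 0.0]] rows 0.1 -> [0.6641 0.0826 0.0515]
```

Call:
{"fn": "jog_arm", "kwargs": {
  "rows": [
    [[0.06,0.0,0.05],[0,0,0]],
    [[0.15,0.0,0.14],[0,0,0]],
    [[0.24,0.0,0.23],[0,0,0]],
    [[0.32,0.0,0.31],[0,0,0]],
    [[0.346,0.0,0.332],[0,0,0]]
  ]
}}

```text
t: 15.0
tool_pos: [0.6612, 0.0828, 0.052]
orientation: [1.807, 1.722, -0.761]
force: [-5.0, -0.0, 11.4]
opening: 0.0501
gripper_force: 25.0
```

Call:
{"fn": "jog_arm", "kwargs": {
  "rows": [
    [[0.012,0.0,0.012],[0,0,0]],
    [[0.012,0.0,0.012],[0,0,0]],
    [[0.012,0.0,0.012],[0,0,0]]
  ]
}}

```text
t: 15.3
tool_pos: [0.6639, 0.0843, 0.052]
orientation: [1.808, 1.721, -0.752]
force: [-0.2, -0.8, 0.7]
opening: 0.0501
gripper_force: 25.0
```

Call:
{"fn": "jog_arm", "kwargs": {
  "rows": [
    [[0.007,0.0,0.007],[0,0,0]],
    [[0.007,0.0,0.007],[0,0,0]],
    [[0.007,0.0,0.007],[0,0,0]]
  ]
}}

```text
t: 15.6
tool_pos: [0.6643, 0.0843, 0.0518]
orientation: [1.809, 1.72, -0.751]
force: [-2.7, -0.9, 6.7]
opening: 0.0497
gripper_force: 25.0
```

Seated. I'll release, back off and look for green.

Call:
{"fn": "jog_arm", "kwargs": {
  "rows": [
    [[0,0,0],[0,0,0]],
    [[0,0,0],[0,0,0]],
    [[0,0,0],[0,0,0]],
    [[0,0,0],[0,0,0]],
    [[0,0,0],[0,0,0]]
  ],
  "hand": -1
}}

```text
t: 16.1
tool_pos: [0.664, 0.0842, 0.0505]
orientation: [1.809, 1.721, -0.751]
force: [-0.3, 0.8, -1.3]
opening: 0.085
gripper_force: 0.0
```

Call:
{"fn": "jog_arm", "kwargs": {
  "rows": [
    [[0,0.0,0],[0,0,0]],
    [[0,0,0],[0,0,0]],
    [[0,0,-0.2],[0,0,0]],
    [[0,0,-0.4],[0,0,0]],
    [[0,0,-0.6],[0,0,0]]
  ]
}}

```text
t: 16.6
tool_pos: [0.6681, 0.1696, 0.1364]
orientation: [1.809, 1.72, -0.752]
force: [0.9, 0.4, 0.4]
opening: 0.0931
gripper_force: 0.0
```

```bash
python3 - <<'E'
from h import *
t=cam('top'); s=cam('scene')
print('green',jar(t,'green',(.48,.35)))
print('blue', jar(t,'blue',PEG[2],.105),'yellow hung',jar(t,'yellow',PEG[1],.105))
P=grasp(jarmat([.4808,.3495],87)); A=up(back(P,.1),.05); c=cur(); m=up(c,.06); print(c[:3,3],robot.read_state()['opening'])
plan(m,*path(m,A,4),back(P,.1),P)
save(s,'p3.png',(240,130,490,330),3)
E
```

```text
green None
blue (array([0.6637, 0.0958]), 1.3699183464050293, (51.68484115600586, 50.114112854003906), np.int32(170)) yellow hung (array([ 0.6557, -0.0225]), 177.47100067138672, (47.76494598388672, 54.502593994140625), np.int32(174))
[0.6704 0.1738 0.1409] 0.09284050628626697
[[-0.211, 0.002, -0.213], [0.0, -0.0, 0.0]] rows 1.2 -> [0.6704 0.1738 0.2009]
[[0.149, -0.248, -0.035], [0.001, 0.249, 0.001]] rows 2.6 -> [0.6222 0.2022 0.1845]
[[0.151, -0.248, 0.025], [0.001, 0.249, 0.001]] rows 2.6 -> [0.574  0.2306 0.1681]
[[0.129, -0.248, 0.081], [0.001, 0.249, 0.001]] rows 2.6 -> [0.5258 0.2589 0.1517]
[[0.088, -0.248, 0.125], [0.001, 0.249, 0.001]] rows 2.6 -> [0.4775 0.2873 0.1353]
[[-0.177, 0.0, 0.177], [0.0, -0.0, -0.0]] rows 1.0 -> [0.4775 0.2873 0.0853]
[[0.0, 0.0, 0.5], [-0.0, 0.0, 0.0]] rows 2.0 -> [0.4812 0.3579 0.0146]
```

View pics/p3.png

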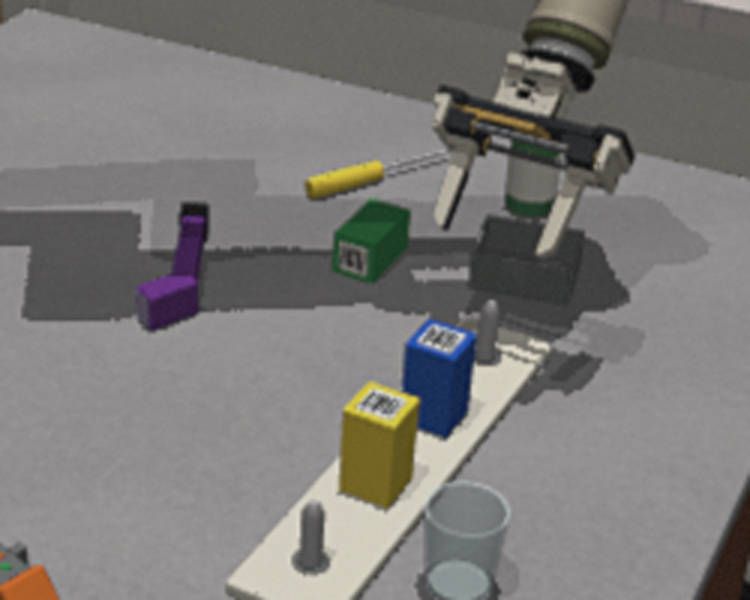

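Yellow and blue both hang flat, and green is lying free at about (370,240) in the crop. I'm moving over green.

Call:
{"fn": "jog_arm", "kwargs": {
  "rows": [
    [[-0.211,0.0,-0.213],[0,0,0]],
    [[-0.211,0.0,-0.213],[0,0,0]],
    [[-0.211,0.0,-0.213],[0,0,0]]
  ]
}}

```text
t: 17.0
tool_pos: [0.6698, 0.1696, 0.1983]
orientation: [1.811, 1.719, -0.744]
force: [0.9, -0.2, 0.5]
opening: 0.0929
gripper_force: 0.0
```

Call:
{"fn": "jog_arm", "kwargs": {
  "rows": [
    [[0.149,-0.248,-0.035],[0.001,0.249,0.001]],
    [[0.149,-0.248,-0.035],[0.001,0.249,0.001]],
    [[0.149,-0.248,-0.035],[0.001,0.249,0.001]],
    [[0.149,-0.248,-0.035],[0.001,0.249,0.001]]
  ]
}}

```text
t: 17.4
tool_pos: [0.6206, 0.1955, 0.1799]
orientation: [2.065, 1.952, -0.411]
force: [-0.1, 0.4, 1.1]
opening: 0.093
gripper_force: 0.0
```

Call:
{"fn": "jog_arm", "kwargs": {
  "rows": [
    [[0.151,-0.248,0.025],[0.001,0.249,0.001]],
    [[0.151,-0.248,0.025],[0.001,0.249,0.001]],
    [[0.151,-0.248,0.025],[0.001,0.249,0.001]],
    [[0.151,-0.248,0.025],[0.001,0.249,0.001]]
  ]
}}

```text
t: 17.8
tool_pos: [0.5712, 0.2239, 0.1613]
orientation: [2.284, 2.156, -0.012]
force: [-0.3, -0.8, -0.4]
opening: 0.0931
gripper_force: 0.0
```

Call:
{"fn": "jog_arm", "kwargs": {
  "rows": [
    [[0.129,-0.248,0.081],[0.001,0.249,0.001]],
    [[0.129,-0.248,0.081],[0.001,0.249,0.001]],
    [[0.129,-0.248,0.081],[0.001,0.249,0.001]],
    [[0.129,-0.248,0.081],[0.001,0.249,0.001]]
  ]
}}

```text
t: 18.2
tool_pos: [0.5218, 0.2529, 0.1433]
orientation: [-2.07, -1.95, -0.392]
force: [-0.2, -0.3, -0.1]
opening: 0.0932
gripper_force: 0.0
```

Call:
{"fn": "jog_arm", "kwargs": {
  "rows": [
    [[0.088,-0.248,0.125],[0.001,0.249,0.001]],
    [[0.088,-0.248,0.125],[0.001,0.249,0.001]],
    [[0.088,-0.248,0.125],[0.001,0.249,0.001]],
    [[0.088,-0.248,0.125],[0.001,0.249,0.001]],
    [[0.088,-0.248,0.125],[0.001,0.249,0.001]]
  ]
}}

```text
t: 18.7
tool_pos: [0.4754, 0.2832, 0.1296]
orientation: [-1.823, -1.719, -0.733]
force: [-0.8, 0.1, 0.5]
opening: 0.093
gripper_force: 0.0
```

```bash
python3 - <<'E'
from h import *
t=cam('top'); w=cam('wrist')
print('green',jar(t,'green',(.48,.35)),jar(w,'green',(.48,.35)))
g=jar(w,'green',(.48,.35)); P=grasp(jarmat([.4805,.3495],87)); print(robot.read_state()['q'],proj(w,[.4805,.3495,.05])); plan(back(P,.1),P)
m=mask(w,'green'); x,y,ww,hh=cv2.boundingRect(m); print(x,y,ww,hh)
save(w,'w2.png')
E
```

```text
green (array([0.4807, 0.3495]), 88.20795440673828, (89.97637176513672, 49.622562408447266), np.int32(605)) None
[-0.1052 -0.0776  2.038   0.8012  1.334  -0.3096] [324.8894 238.2419]
[[-0.148, 0.005, 0.176], [-0.002, 0.007, -0.003]] rows 0.9 -> [0.4772 0.2873 0.0853]
[[0.0, 0.0, 0.5], [-0.0, 0.0, 0.0]] rows 2.0 -> [0.4809 0.3579 0.0146]
0 0 0 0
```

View pics/w2.png

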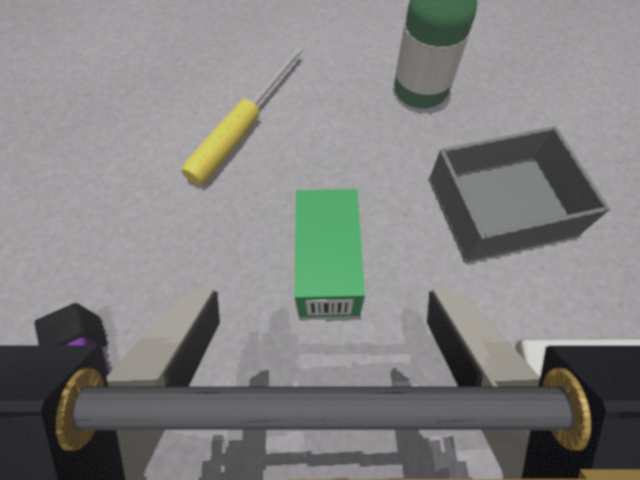

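Green is centred between the fingers (corners (296,190), (358,188), (362,295), (295,299)), with the purple decoy well to the left. I'm grasping it.

Call:
{"fn": "jog_arm", "kwargs": {
  "rows": [
    [[-0.148,0.005,0.176],[0,0.007,0.008]],
    [[-0.148,0.005,0.176],[0,0.007,0.008]],
    [[-0.148,0.005,0.176],[0,0.007,0.008]]
  ]
}}

```text
t: 19.1
tool_pos: [0.4759, 0.2877, 0.0849]
orientation: [-1.821, -1.699, -0.74]
force: [0.3, -0.1, 0.9]
opening: 0.093
gripper_force: 0.0
```

Call:
{"fn": "jog_arm", "kwargs": {
  "rows": [
    [[0,0,0.15],[0,0,0]],
    [[0,0,0.3],[0,0,0]],
    [[0,0,0.45],[0,0,0]],
    [[0,0,0.5],[0,0,0]],
    [[0,0,0.5],[0,0,0]]
  ]
}}

```text
t: 19.6
tool_pos: [0.4802, 0.3587, 0.0153]
orientation: [-1.82, -1.7, -0.743]
force: [0.3, 0.6, -0.0]
opening: 0.0927
gripper_force: 0.0
```

Call:
{"fn": "jog_arm", "kwargs": {
  "rows": [
    [[0,0,0],[0,0,0]],
    [[0,0,0],[0,0,0]],
    [[0,0,0],[0,0,0]],
    [[0,0,0],[0,0,0]],
    [[0,0,0],[0,0,0]]
  ],
  "hand": 1
}}

```text
t: 20.1
tool_pos: [0.4805, 0.3573, 0.0144]
orientation: [-1.823, -1.698, -0.744]
force: [0.4, 0.2, -1.0]
opening: 0.0577
gripper_force: 0.0
```

Call:
{"fn": "jog_arm", "kwargs": {
  "rows": [
    [[0,0,0],[0,0,0]],
    [[0,0,0],[0,0,0]],
    [[0,0,0],[0,0,0]],
    [[0,0,0],[0,0,0]],
    [[0,0,0],[0,0,0]]
  ]
}}

```text
t: 20.6
tool_pos: [0.4804, 0.3576, 0.0143]
orientation: [-1.823, -1.698, -0.744]
force: [0.6, -1.0, 3.2]
opening: 0.0497
gripper_force: 25.0
```

```bash
python3 - <<'E'
from h import *
print(cur()[:3,3]); place(jarmat([.4805,.3495],88),3)
E
```

```text
[0.4804 0.3576 0.0143]
[[0.355, -0.007, -0.352], [0.0, 0.0, 0.0]] rows 2.0 -> [0.4804 0.3576 0.1143]
[[-0.09, 0.248, -0.162], [-0.008, -0.25, -0.0]] rows 2.6 -> [0.5277 0.3189 0.1237]
[[-0.144, 0.25, -0.112], [-0.008, -0.25, -0.0]] rows 2.6 -> [0.5751 0.2801 0.1331]
[[-0.176, 0.251, -0.046], [-0.008, -0.25, -0.0]] rows 2.6 -> [0.6224 0.2414 0.1425]
[[-0.179, 0.251, 0.028], [-0.008, -0.25, -0.0]] rows 2.6 -> [0.6698 0.2026 0.1519]
[[0.342, -0.015, 0.344], [0.0, 0.0, -0.0]] rows 1.9 -> [0.6698 0.2026 0.0549]
[[ 0.0654  0.9976 -0.0227]
 [ 0.707  -0.0624 -0.7045]
 [-0.7042  0.03   -0.7094]]
```

```bash
python3 - <<'E'
from h import *
c=cur(); a=np.degrees(np.arctan2(c[1,1],c[0,1]))+90; print(a,c[:3,1]); place(jarmat([.4805,.3495],a),3)
E
```

```text
86.28024607439423 [ 0.9978 -0.0649 -0.0145]
[[0.355, -0.007, -0.352], [0.0, 0.0, 0.0]] rows 2.0 -> [0.4804 0.3576 0.1143]
[[-0.09, 0.248, -0.162], [-0.003, -0.25, -0.0]] rows 2.6 -> [0.5277 0.3189 0.1237]
[[-0.145, 0.248, -0.114], [-0.003, -0.25, -0.0]] rows 2.6 -> [0.575  0.2801 0.1331]
[[-0.177, 0.248, -0.049], [-0.003, -0.25, -0.0]] rows 2.6 -> [0.6222 0.2414 0.1425]
[[-0.183, 0.248, 0.023], [-0.003, -0.25, -0.0]] rows 2.6 -> [0.6695 0.2026 0.1519]
[[0.342, 0.0, 0.344], [0.0, 0.0, -0.0]] rows 1.9 -> [0.6695 0.2026 0.0549]
[[ 0.0443  0.998  -0.044 ]
 [ 0.708  -0.0624 -0.7035]
 [-0.7048 -0.     -0.7094]]
```

Call:
{"fn": "jog_arm", "kwargs": {
  "rows": [
    [[0.355,-0.007,-0.352],[0,0,0]],
    [[0.355,-0.007,-0.352],[0,0,0]],
    [[0.355,-0.007,-0.352],[0,0,0]]
  ]
}}

```text
t: 20.9
tool_pos: [0.4843, 0.3585, 0.1214]
orientation: [-1.821, -1.703, -0.755]
force: [0.4, 0.8, -0.7]
opening: 0.0497
gripper_force: 25.0
```

Call:
{"fn": "jog_arm", "kwargs": {
  "rows": [
    [[-0.09,0.248,-0.162],[-0.003,-0.25,0]],
    [[-0.09,0.248,-0.162],[-0.003,-0.25,0]],
    [[-0.09,0.248,-0.162],[-0.003,-0.25,0]],
    [[-0.09,0.248,-0.162],[-0.003,-0.25,0]]
  ]
}}

```text
t: 21.3
tool_pos: [0.5284, 0.3211, 0.1254]
orientation: [-2.071, -1.94, -0.407]
force: [-0.6, 0.3, -0.0]
opening: 0.0499
gripper_force: 25.0
```

Call:
{"fn": "jog_arm", "kwargs": {
  "rows": [
    [[-0.145,0.248,-0.114],[-0.003,-0.25,0]],
    [[-0.145,0.248,-0.114],[-0.003,-0.25,0]],
    [[-0.145,0.248,-0.114],[-0.003,-0.25,0]],
    [[-0.145,0.248,-0.114],[-0.003,-0.25,0]]
  ]
}}

```text
t: 21.7
tool_pos: [0.5732, 0.2821, 0.1307]
orientation: [-2.285, -2.143, 0.008]
force: [-0.7, 0.4, -2.1]
opening: 0.05
gripper_force: 25.0
```

Call:
{"fn": "jog_arm", "kwargs": {
  "rows": [
    [[-0.177,0.248,-0.049],[-0.003,-0.25,0]],
    [[-0.177,0.248,-0.049],[-0.003,-0.25,0]],
    [[-0.177,0.248,-0.049],[-0.003,-0.25,0]],
    [[-0.177,0.248,-0.049],[-0.003,-0.25,0]]
  ]
}}

```text
t: 22.1
tool_pos: [0.6191, 0.2422, 0.1369]
orientation: [2.077, 1.954, -0.423]
force: [0.3, 0.2, -2.1]
opening: 0.0499
gripper_force: 25.0
```

Call:
{"fn": "jog_arm", "kwargs": {
  "rows": [
    [[-0.183,0.248,0.023],[-0.003,-0.25,0]],
    [[-0.183,0.248,0.023],[-0.003,-0.25,0]],
    [[-0.183,0.248,0.023],[-0.003,-0.25,0]],
    [[-0.183,0.248,0.023],[-0.003,-0.25,0]],
    [[-0.183,0.248,0.023],[-0.003,-0.25,0]]
  ]
}}

```text
t: 22.6
tool_pos: [0.6685, 0.2016, 0.1495]
orientation: [1.829, 1.716, -0.753]
force: [1.3, 0.3, -0.8]
opening: 0.0501
gripper_force: 25.0
```

```bash
python3 - <<'E'
from h import *
t=cam('top'); print('green', jar(t,'green',PEG[3],.205),PEG[3])
print('blue', jar(t,'blue',PEG[2],.105),'yellow hung',jar(t,'yellow',PEG[1],.105))
D=tool([-.044,-.7035,-.7094],-3.58,[.6695,.2026,.0519]); print(cur()[:3,3],robot.read_state()['q']); plan(up(D,.1),up(D,.003),up(D,-.001))
E
```

```text
green (array([0.666, 0.212]), 87.44178771972656, (51.15190124511719, 49.38649368286133), np.int32(177)) [0.6706 0.2133]
blue (array([0.6637, 0.0958]), 1.3699183464050293, (51.68484115600586, 50.114112854003906), np.int32(169)) yellow hung (array([ 0.6557, -0.0225]), 177.47100067138672, (47.76494598388672, 54.502593994140625), np.int32(175))
[0.6693 0.2015 0.1519] [ 0.5519  0.9127  0.7372 -0.6569  1.9262  0.5216]
[[0.004, 0.001, -0.004], [-0.001, -0.003, -0.002]] rows 0.0 -> [0.6695 0.2026 0.1519]
[[0.342, 0.0, 0.344], [0.0, -0.0, 0.0]] rows 1.9 -> [0.6695 0.2026 0.0549]
[[0.014, 0.0, 0.014], [0.0, -0.0, 0.0]] rows 0.1 -> [0.6695 0.2026 0.0509]
```

Call:
{"fn": "jog_arm", "kwargs": {
  "rows": [
    [[0.06,0.01,0.05],[0,0,0]],
    [[0.15,0.01,0.14],[0,0,0]],
    [[0.24,0.01,0.23],[0,0,0]],
    [[0.31,0.01,0.3],[0,0,0]],
    [[0.337,0.01,0.327],[0,0,0]]
  ]
}}

```text
t: 23.15
tool_pos: [0.6687, 0.2027, 0.0536]
orientation: [1.824, 1.711, -0.761]
force: [-9.8, 1.9, 20.0]
opening: 0.0496
gripper_force: 25.0
```

Call:
{"fn": "jog_arm", "kwargs": {
  "rows": [
    [[0.012,0.0,0.012],[0,0,0]],
    [[0.012,0.0,0.012],[0,0,0]],
    [[0.012,0.0,0.012],[0,0,0]]
  ]
}}

```text
t: 23.45
tool_pos: [0.6713, 0.2042, 0.0538]
orientation: [1.826, 1.711, -0.751]
force: [-0.2, -0.5, -1.1]
opening: 0.0499
gripper_force: 25.0
```

Call:
{"fn": "jog_arm", "kwargs": {
  "rows": [
    [[0.007,0.0,0.007],[0,0,0]],
    [[0.007,0.0,0.007],[0,0,0]],
    [[0.007,0.0,0.007],[0,0,0]]
  ]
}}

```text
t: 23.75
tool_pos: [0.6715, 0.2044, 0.0536]
orientation: [1.827, 1.71, -0.75]
force: [-1.7, 1.1, 5.7]
opening: 0.0501
gripper_force: 25.0
```

Call:
{"fn": "jog_arm", "kwargs": {
  "rows": [
    [[0,0,0],[0,0,0]],
    [[0,0,0],[0,0,0]],
    [[0,0,0],[0,0,0]],
    [[0,0,0],[0,0,0]],
    [[0,0,0],[0,0,0]]
  ],
  "hand": -1
}}

```text
t: 24.25
tool_pos: [0.6713, 0.204, 0.0522]
orientation: [1.826, 1.71, -0.751]
force: [0.5, -0.6, 0.8]
opening: 0.0855
gripper_force: 0.0
```

Call:
{"fn": "jog_arm", "kwargs": {
  "rows": [
    [[0,0.0,0],[0,0,0]],
    [[0,0,0],[0,0,0]],
    [[0,0,-0.2],[0,0,0]],
    [[0,0,-0.4],[0,0,0]],
    [[0,0,-0.6],[0,0,0]]
  ]
}}

```text
t: 24.75
tool_pos: [0.6763, 0.289, 0.1389]
orientation: [1.827, 1.71, -0.752]
force: [1.3, 0.5, 1.2]
opening: 0.093
gripper_force: 0.0
```

Call:
{"fn": "jog_arm", "kwargs": {
  "rows": [
    [[-0.2,0,-0.3],[0,0,0]],
    [[-0.4,0,-0.4],[0,0,0]],
    [[-0.4,0,-0.4],[0,0,0]]
  ]
}}

```text
t: 25.05
tool_pos: [0.6767, 0.2886, 0.2578]
orientation: [1.83, 1.708, -0.74]
force: [9.8, 3.2, 10.8]
opening: 0.093
gripper_force: 0.0
```

```bash
python3 - <<'E'
from h import *
import pickle
t=cam('top'); s=cam('scene'); pickle.dump(t,open('t3.pkl','wb')); pickle.dump(s,open('s3.pkl','wb'))
for c,k in (('yellow',1),('blue',2),('green',3)): print(c,jar(t,c,PEG[k],.105),PEG[k])
print(cur()[:3,3],robot.read_state()['q'])
a=cv2.resize(s['frame'][260:360,190:290],None,fx=4,fy=4,interpolation=cv2.INTER_CUBIC); b=cv2.resize(s['frame'][175:275,300:400],None,fx=4,fy=4,interpolation=cv2.INTER_CUBIC)
cv2.imwrite('pics/p4.png',np.hstack([a,b])[:,:,::-1])
E
```

```text
yellow (array([ 0.6557, -0.0225]), 177.47100067138672, (47.76494598388672, 54.502593994140625), np.int32(175)) [ 0.6591 -0.0264]
blue (array([0.6637, 0.0958]), 1.3699183464050293, (51.68484115600586, 50.114112854003906), np.int32(171)) [0.6649 0.0934]
green None [0.6706 0.2133]
[0.6766 0.2881 0.2534] [ 0.6316  1.2455  0.0277 -0.78    2.2621  0.3062]
```

View pics/p4.png

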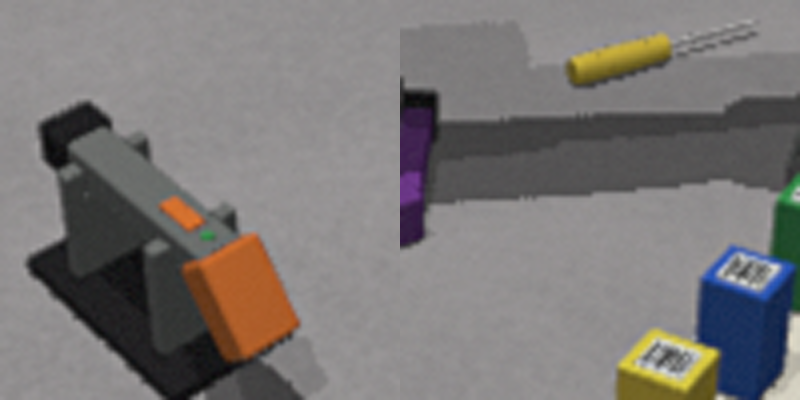

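The close crop confirms the target: grey handle with an orange head in the black holder. Orange button at (182,213), LED at (208,236), battery seam at (70,147)–(110,130). Now I'll compute its pose.

```bash
cat > sc.py <<'E'
from h import *
import pickle
t=pickle.load(open('top0.pkl','rb'));s=pickle.load(open('s3.pkl','rb'))
T=lambda p:(t,400+(p[0]+.5)/5-.5,220+(p[1]+.5)/5-.5)
S=lambda p:(s,190+(p[0]+.5)/4-.5,260+(p[1]+.5)/4-.5)
for n,a,b in [('led',(348,167),(208,236)),('button',(333,212),(182,213)),('seamL',(247,384),(110,131)),('seamR',(302,398),(70,148))]:
    print(n,tri(T(a),S(b)),onz(*T(a),.098)[:2],onz(*S(b),.098)[:2])
F=[onz(*T(p),.092)[:2] for p in [(288,184),(375,216),(320,381),(235,346)]]
F=np.array(F); m=F.mean(0); f=(F[0]+F[1]-F[2]-F[3])/2; print('forks',F.tolist(),'home',m,'len',np.linalg.norm(f),'yaw',np.degrees(np.arctan2(f[1],f[0])))
a,b=onz(*T((274.5,391)),.098)[:2],onz(*T((348,167)),.098)[:2]; d=b-a; print('yaw handle',np.degrees(np.arctan2(d[1],d[0])),'seam->home',np.linalg.norm(m-a))
E
python3 sc.py
```

```text
led (array([ 0.4877, -0.3503,  0.097 ]), [np.float64(0.18466864703869892), np.float64(0.20453995724912932)]) [ 0.4879 -0.3497] [ 0.488  -0.3514]
button (array([ 0.4637, -0.3419,  0.0978]), [np.float64(0.2804818284672749), np.float64(0.30563318365228487)]) [ 0.4643 -0.3414] [ 0.4632 -0.3424]
seamL (array([ 0.3754, -0.297 ,  0.0922]), [np.float64(0.21144391156007375), np.float64(0.2163675898718668)]) [ 0.3748 -0.2957] [ 0.3806 -0.3021]
seamR (array([ 0.368 , -0.3247,  0.0958]), [np.float64(0.23224677757337606), np.float64(0.2395885468517177)]) [ 0.3684 -0.3237] [ 0.3693 -0.3269]
forks [[0.4790101599490636, -0.32015095195016574], [0.46339585334421673, -0.36498744255329474], [0.3774727387042991, -0.33483864253991963], [0.3943046175611971, -0.291447489353409]] home [ 0.4285 -0.3279] len 0.09024650604516099 yaw -19.03004591207408
yaw handle -18.93946840667809 seam->home 0.05976160025964161
```

```bash
python3 - <<'E'
from h import *
B=tool([0,0,-1],-109,[.4285,-.328,.20]); plan(*path(cur(),B,4))
E
```

```text
[[-0.514, -0.26, 0.602], [0.114, 0.086, 0.275]] rows 3.3 -> [0.6146 0.1341 0.2401]
[[-0.629, 0.097, 0.538], [0.114, 0.086, 0.275]] rows 3.3 -> [ 0.5525 -0.0199  0.2267]
[[-0.574, 0.448, 0.405], [0.114, 0.086, 0.275]] rows 3.3 -> [ 0.4905 -0.174   0.2134]
[[-0.362, 0.712, 0.235], [0.114, 0.086, 0.275]] rows 3.3 -> [ 0.4285 -0.328   0.2   ]
```

Call:
{"fn": "jog_arm", "kwargs": {
  "rows": [
    [[-0.514,-0.26,0.602],[0.114,0.086,0.275]],
    [[-0.514,-0.26,0.602],[0.114,0.086,0.275]],
    [[-0.514,-0.26,0.602],[0.114,0.086,0.275]],
    [[-0.514,-0.26,0.602],[0.114,0.086,0.275]],
    [[-0.514,-0.26,0.602],[0.114,0.086,0.275]]
  ]
}}

```text
t: 25.65
tool_pos: [0.6126, 0.131, 0.2366]
orientation: [2.318, 1.275, -0.624]
force: [-0.2, -0.4, 1.5]
opening: 0.0932
gripper_force: 0.0
```

Call:
{"fn": "jog_arm", "kwargs": {
  "rows": [
    [[-0.629,0.097,0.538],[0.114,0.086,0.275]],
    [[-0.629,0.097,0.538],[0.114,0.086,0.275]],
    [[-0.629,0.097,0.538],[0.114,0.086,0.275]],
    [[-0.629,0.097,0.538],[0.114,0.086,0.275]],
    [[-0.629,0.097,0.538],[0.114,0.086,0.275]]
  ]
}}

```text
t: 26.15
tool_pos: [0.5511, -0.0233, 0.2247]
orientation: [2.706, 0.753, -0.455]
force: [0.1, 0.5, -0.6]
opening: 0.0929
gripper_force: 0.0
```

```bash
python3 - <<'E'
from h import *
c=cur(); print(c,robot.read_state()['q'])
B=tool([0,0,-1],-109,[.4285,-.328,.20]); plan(*path(c,B,2))
E
```

```text
[[ 0.8132  0.5389 -0.22    0.5511]
 [ 0.4456 -0.8195 -0.3604 -0.0233]
 [-0.3745  0.1951 -0.9065  0.2247]
 [ 0.      0.      0.      1.    ]] [ 0.1094  0.2707  1.341  -0.3498  1.7934  1.1053]
[[-0.566, 0.447, 0.398], [0.114, 0.087, 0.274]] rows 3.3 -> [ 0.4898 -0.1756  0.2123]
[[-0.356, 0.706, 0.229], [0.114, 0.087, 0.274]] rows 3.3 -> [ 0.4285 -0.328   0.2   ]
```

Call:
{"fn": "jog_arm", "kwargs": {
  "rows": [
    [[-0.566,0.447,0.398],[0.114,0.087,0.274]],
    [[-0.566,0.447,0.398],[0.114,0.087,0.274]],
    [[-0.566,0.447,0.398],[0.114,0.087,0.274]],
    [[-0.566,0.447,0.398],[0.114,0.087,0.274]],
    [[-0.566,0.447,0.398],[0.114,0.087,0.274]]
  ]
}}

```text
t: 26.65
tool_pos: [0.4911, -0.1747, 0.2122]
orientation: [2.976, 0.152, -0.245]
force: [-0.5, -0.0, -0.4]
opening: 0.0928
gripper_force: 0.0
```

Call:
{"fn": "jog_arm", "kwargs": {
  "rows": [
    [[-0.356,0.706,0.229],[0.114,0.087,0.274]],
    [[-0.356,0.706,0.229],[0.114,0.087,0.274]],
    [[-0.356,0.706,0.229],[0.114,0.087,0.274]],
    [[-0.356,0.706,0.229],[0.114,0.087,0.274]],
    [[-0.356,0.706,0.229],[0.114,0.087,0.274]]
  ]
}}

```text
t: 27.15
tool_pos: [0.431, -0.3266, 0.1992]
orientation: [-3.098, 0.514, 0.003]
force: [-0.2, 0.8, 0.1]
opening: 0.093
gripper_force: 0.0
```

```bash
python3 - <<'E'
from h import *
import pickle
w=cam('wrist'); t=cam('top'); pickle.dump(w,open('w4.pkl','wb')); pickle.dump(t,open('t4.pkl','wb'))
c=cur(); print(c[:3,3],c[:3,1],robot.read_state()['q'])
for cc,k in (('yellow',1),('blue',2),('green',3)): print(cc,jar(t,cc,PEG[k],.105),PEG[k])
B=tool([0,0,-1],-109,[.4285,-.328,.20]); print(proj(w,[.4285,-.328,.098])); plan(B)
a=cv2.resize(w['frame'],None,fx=.625,fy=.625,interpolation=cv2.INTER_AREA); b=cv2.resize(t['frame'][150:250,250:350],None,fx=4,fy=4,interpolation=cv2.INTER_CUBIC)
o=np.zeros((400,800,3),np.uint8); o[:300,:400]=a; o[:,400:]=b; cv2.imwrite('pics/w4.png',o[:,:,::-1])
E
```

```text
[ 0.4325 -0.3241  0.1995] [-0.318  -0.9481 -0.0011] [-0.738  -0.0305  1.6436  0.0001  1.5309  1.1564]
yellow (array([ 0.6556, -0.0226]), 177.19644927978516, (47.787696838378906, 54.5102653503418), np.int32(174)) [ 0.6591 -0.0264]
blue (array([0.6637, 0.0958]), 1.380615472793579, (51.68592834472656, 50.113101959228516), np.int32(173)) [0.6649 0.0934]
green None [0.6706 0.2133]
[324.1096 232.0204]
[[-0.013, 0.025, -0.002], [-0.001, 0.001, 0.005]] rows 0.1 -> [ 0.4285 -0.328   0.2   ]
```

View pics/w4.png

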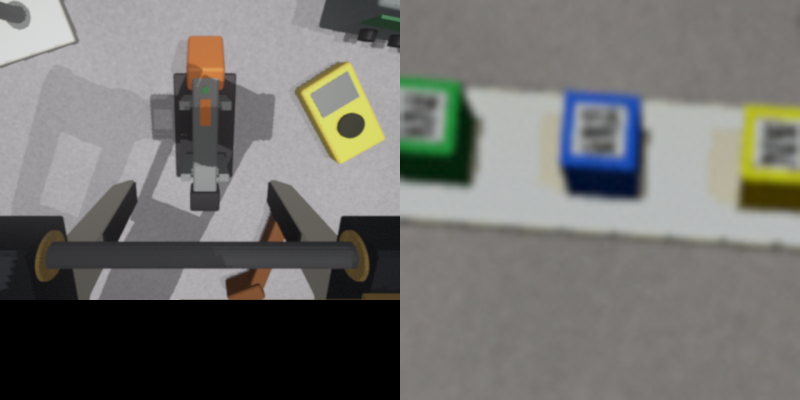

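The wrist view has the scanner centred below the tool (handle centreline about (205,150) in the shrunk frame). All three jars are hanging. One zoom should refine the handle centreline and the label centres.

```bash
python3 - <<'E'
from h import *
import pickle
w=pickle.load(open('w4.pkl','rb')); t=pickle.load(open('t4.pkl','rb')); s=cam('scene'); pickle.dump(s,open('s4.pkl','wb'))
o=np.zeros((600,800,3),np.uint8)
Z=lambda im,b,f:cv2.resize(im[b[1]:b[3],b[0]:b[2]],None,fx=f,fy=f,interpolation=cv2.INTER_CUBIC)
o[:,:300]=Z(w['frame'],(275,110,375,310),3)
o[:240,300:780]=Z(t['frame'],(235,155,355,215),4)
o[240:600,300:780]=Z(s['frame'],(350,205,430,265),6)
cv2.imwrite('pics/z5.png',o[:,:,::-1])
for X in [(.4879,-.35,.098),(.4285,-.328,.098),(.3716,-.3097,.098)]: print((proj(w,X)-[275,110]+.5)*3-.5)
print([(jar(s,c,PEG[k],.105)) for c,k in (('yellow',1),('blue',2),('green',3))])
E
```

```text
[155.8066 104.5572]
[148.3289 367.0612]
[152.0346 586.5859]
[(array([ 0.6771, -0.0769]), 109.48881530761719, (61.2657470703125, 163.40072631835938), np.int32(497)), (array([0.6841, 0.0368]), 107.66139030456543, (59.37565994262695, 173.66018676757812), np.int32(552)), (array([0.685 , 0.1517]), 100.51428985595703, (55.489986419677734, 177.1595001220703), np.int32(333))]
```

View pics/z5.png

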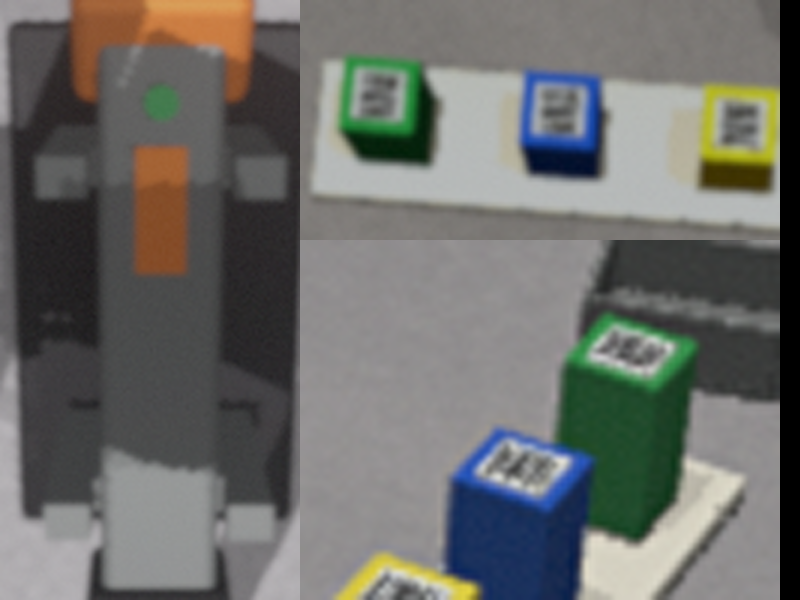

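Centred within a couple of mm: forks at (62,178)/(262,178) and (68,522)/(251,522), LED (161,103), seam middle (158,590). Labels in the top part are green (378,95), blue (562,108) and yellow (743,124).

```bash
python3 - <<'E'
from h import *
import pickle
w=pickle.load(open('w4.pkl','rb')); t=pickle.load(open('t4.pkl','rb')); s=pickle.load(open('s4.pkl','rb'))
W=lambda p:(w,275+(p[0]+.5)/3-.5,110+(p[1]+.5)/3-.5)
F=np.array([onz(*W(p),.092)[:2] for p in [(62,178),(262,178),(251,522),(68,522)]]); m=F.mean(0); f=F[0]+F[1]-F[2]-F[3]
print('home',m,np.linalg.norm(f)/2,np.degrees(np.arctan2(f[1],f[0])))
a,b=onz(*W((158,590)),.098)[:2],onz(*W((161,103)),.098)[:2]; d=(b-a)/np.linalg.norm(b-a); print('handle yaw',np.degrees(np.arctan2(d[1],d[0])),'home by handle',a+.06*d)
T=lambda p:(t,235+(p[0]-300+.5)/4-.5,155+(p[1]+.5)/4-.5)
S=lambda p:(s,350+(p[0]-300+.5)/6-.5,205+(p[1]-240+.5)/6-.5)
S3=lambda p:(s,240+(p[0]+.5)/3-.5,130+(p[1]+.5)/3-.5)
for n,x,y,k in [('green',T((378,95)),S((630,350)),3),('blue',T((562,108)),S((521,469)),2),('yellow',T((743,124)),S3((380,403)),1)]:
    print(n,tri(x,y)[0],onz(*x,.105)[:2],onz(*y,.105)[:2],PEG[k])
B=tool([0,0,-1],-109.5,[.428,-.329,.20]); plan(B,tool([0,0,-1],-109.5,[.428,-.329,.066]))
E
```

```text
home [ 0.4282 -0.3312] 0.0896804830349344 -18.986166959890056
handle yaw -18.94263921612771 home by handle [ 0.4269 -0.3303]
green [0.6713 0.2161 0.1043] [0.6719 0.2164] [0.6711 0.2141] [0.6706 0.2133]
blue [0.665  0.0939 0.1046] [0.666  0.0944] [0.6644 0.0923] [0.6649 0.0934]
yellow [ 0.6573 -0.0255  0.1056] [ 0.658  -0.0252] [ 0.6565 -0.0253] [ 0.6591 -0.0264]
[[-0.015, 0.033, -0.002], [-0.001, 0.001, 0.011]] rows 0.1 -> [ 0.428 -0.329  0.2  ]
[[-0.0, 0.0, 0.67], [0.0, 0.0, 0.0]] rows 2.7 -> [ 0.428 -0.329  0.066]
```

Call:
{"fn": "jog_arm", "kwargs": {
  "rows": [
    [[-0.015,0.038,0],[0,0,0.005]],
    [[-0.015,0.038,0],[0,0,0.005]],
    [[-0.015,0.038,0.2],[0,0,0.005]],
    [[-0.015,0.038,0.4],[0,0,0.005]],
    [[-0.015,0.038,0.5],[0,0,0.005]]
  ]
}}

```text
t: 27.8
tool_pos: [0.4251, -0.3295, 0.0964]
orientation: [-3.096, 0.519, 0.007]
force: [-1.5, 1.1, 0.5]
opening: 0.093
gripper_force: 0.0
```

Call:
{"fn": "jog_arm", "kwargs": {
  "rows": [
    [[0,0,0.1],[0,0,0]],
    [[0,0,0.165],[0,0,0]],
    [[0,0,0.165],[0,0,0]],
    [[0,0,0.165],[0,0,0]]
  ]
}}

```text
t: 28.2
tool_pos: [0.4266, -0.3317, 0.0677]
orientation: [-3.098, 0.522, 0.001]
force: [0.3, 0.8, 0.4]
opening: 0.0934
gripper_force: 0.0
```

```bash
python3 - <<'E'
from h import *
c=cur(); print(c); plan(tool([0,0,-1],-109,[.428,-.330,.066]))
E
```

```text
[[ 0.9448 -0.3275 -0.0005  0.4266]
 [-0.3275 -0.9448  0.0002 -0.3317]
 [-0.0006 -0.     -1.      0.0677]
 [ 0.      0.      0.      1.    ]]
[[0.004, -0.01, 0.008], [-0.0, 0.0, -0.001]] rows 0.1 -> [ 0.428 -0.33   0.066]
```

Call:
{"fn": "jog_arm", "kwargs": {
  "rows": [
    [[0.004,-0.008,0.006],[0,0,0]],
    [[0.004,-0.008,0.006],[0,0,0]],
    [[0.004,-0.008,0.006],[0,0,0]],
    [[0.004,-0.008,0.006],[0,0,0]],
    [[0.004,-0.008,0.006],[0,0,0]]
  ],
  "hand": 1,
  "squeeze": 45
}}

```text
t: 28.7
tool_pos: [0.4274, -0.3306, 0.0661]
orientation: [-3.098, 0.523, 0.001]
force: [0.1, -0.6, -0.1]
opening: 0.0572
gripper_force: 0.0
```

Call:
{"fn": "jog_arm", "kwargs": {
  "rows": [
    [[0,0,0],[0,0,0]],
    [[0,0,0],[0,0,0]],
    [[0,0,0],[0,0,0]],
    [[0,0,0],[0,0,0]],
    [[0,0,0],[0,0,0]]
  ]
}}

```text
t: 29.2
tool_pos: [0.4274, -0.3304, 0.0658]
orientation: [-3.097, 0.523, 0.002]
force: [-0.2, -0.3, -0.1]
opening: 0.0292
gripper_force: 45.0
```

Call:
{"fn": "jog_arm", "kwargs": {
  "rows": [
    [[0,0,0],[0,0,0]],
    [[0,0,0],[0,0,0]],
    [[0,0,0],[0,0,0]]
  ]
}}

```text
t: 29.5
tool_pos: [0.4274, -0.3304, 0.0658]
orientation: [-3.097, 0.523, 0.001]
force: [0.3, 0.9, 0.0]
opening: 0.029
gripper_force: 45.0
```

```bash
cat >> h.py <<'E'
def scan(tcp_off,yaw,L,d=.078):
    """TCP for scanner level with heading yaw, beam on label L from d; tcp_off = TCP minus scanner origin in scanner axes"""
    R=Rn.from_euler('z',yaw,degrees=True).as_matrix(); o=np.array(L)-R@np.array([.110+.643*d,0,-.038-.766*d])
    return tool([0,0,-1],yaw-90,o+R@tcp_off)
LAB={'yellow':(.6575,-.0255,.105),'blue':(.6652,.0939,.105),'green':(.6713,.2155,.105)}
OFF=np.array([0,0,-.018])
E
python3 - <<'E'
from h import *
c=cur(); o=c[:3,3]-[.428,-.33,.085]; print(c[:3,3],Rn.from_euler('z',19,degrees=True).as_matrix()@o)
L=up(c,.12); Y=scan(OFF,-4,LAB['yellow']); plan(L,*path(L,Y,2)); plan(scan(OFF,-4,LAB['blue']),scan(OFF,-4,LAB['green']),start=Y)
E
```

```text
[ 0.4274 -0.3304  0.0658] [-0.0005 -0.0006 -0.0192]
[[-0.001, -0.0, -0.6], [-0.0, 0.0, -0.0]] rows 2.4 -> [ 0.4274 -0.3304  0.1858]
[[-0.093, -0.804, 0.003], [-0.0, 0.0, -0.084]] rows 3.2 -> [ 0.4626 -0.1724  0.1853]
[[0.014, -0.809, 0.003], [-0.0, 0.0, -0.084]] rows 3.2 -> [ 0.4977 -0.0143  0.1847]
[[-0.003, -0.598, 0.0], [0.0, 0.0, -0.0]] rows 2.4 -> [0.5054 0.1051 0.1847]
[[-0.012, -0.609, 0.0], [0.0, 0.0, -0.0]] rows 2.4 -> [0.5115 0.2267 0.1847]
```

Call:
{"fn": "jog_arm", "kwargs": {
  "rows": [
    [[0,0,-0.1],[0,0,0]],
    [[0,0,-0.25],[0,0,0]],
    [[0,0,-0.4],[0,0,0]],
    [[0,0,-0.55],[0,0,0]],
    [[0,0,-0.6],[0,0,0]]
  ]
}}

```text
t: 30.0
tool_pos: [0.4287, -0.3317, 0.1893]
orientation: [3.095, -0.522, 0.005]
force: [1.2, -0.2, -1.5]
opening: 0.0294
gripper_force: 45.0
```

Call:
{"fn": "jog_arm", "kwargs": {
  "rows": [
    [[-0.014,-0.12,0],[0,0,-0.013]],
    [[-0.035,-0.3,0],[0,0,-0.031]],
    [[-0.056,-0.48,0],[0,0,-0.05]],
    [[-0.076,-0.66,0.002],[0,0,-0.069]],
    [[-0.093,-0.804,0.003],[0,0,-0.084]]
  ]
}}

```text
t: 30.5
tool_pos: [0.4623, -0.1704, 0.1837]
orientation: [-3.124, 0.315, 0.004]
force: [-0.7, -0.1, -2.0]
opening: 0.0293
gripper_force: 45.0
```

Call:
{"fn": "jog_arm", "kwargs": {
  "rows": [
    [[0.004,-0.2,0],[0,0,-0.021]],
    [[0.007,-0.4,0],[0,0,-0.042]],
    [[0.01,-0.6,0],[0,0,-0.063]],
    [[0.013,-0.75,0.002],[0,0,-0.078]],
    [[0.014,-0.809,0.003],[0,0,-0.084]]
  ]
}}

```text
t: 31.0
tool_pos: [0.4976, -0.0119, 0.1833]
orientation: [-3.138, 0.105, 0.004]
force: [0.2, 0.2, -2.4]
opening: 0.0292
gripper_force: 45.0
```

```bash
python3 - <<'E'
from h import *
import pickle
s=cam('scene'); t=cam('top'); pickle.dump((s,t),open('sc5.pkl','wb'))
c=cur(); print(c[:3,3],c[:3,1],robot.read_state()['q']); plan(scan(OFF,-4,LAB['yellow']))
Z=lambda im,b,f:cv2.resize(im[b[1]:b[3],b[0]:b[2]],None,fx=f,fy=f,interpolation=cv2.INTER_CUBIC)
o=np.hstack([Z(s['frame'],(270,160,400,290),3),Z(t['frame'],(270,150,400,280),3)]); cv2.imwrite('pics/s5.png',o[:,:,::-1])
# expected eye and label pixels in the crops
R=Rn.from_euler('z',np.degrees(np.arctan2(c[1,1],c[0,1]))+90,degrees=True).as_matrix(); O=c[:3,3]-R@OFF
for n,p in (('head front',[.110,0,-.038]),('butt',[-.075,0,0.0])): X=O+R@np.array(p); print(n,X,(proj(s,X)-[270,160]+.5)*3-.5,(proj(t,X)-[270,150]+.5)*3-.5+[390,0])
E
```

```text
[ 0.4975 -0.0133  0.1835] [-0.0679 -0.9977 -0.0006] [-0.1302 -0.1418  1.7775  0.0004  1.5084  1.5085]
[[0.001, 0.005, -0.006], [-0.0, 0.002, 0.001]] rows 0.0 -> [ 0.4977 -0.0143  0.1847]
head front [ 0.6073 -0.0208  0.1635] [244.2348 239.588 ] [613.6908 148.4221]
butt [ 0.4227 -0.0083  0.2015] [ 67.6808 142.2071] [595.267 366.075]
```

View pics/s5.png

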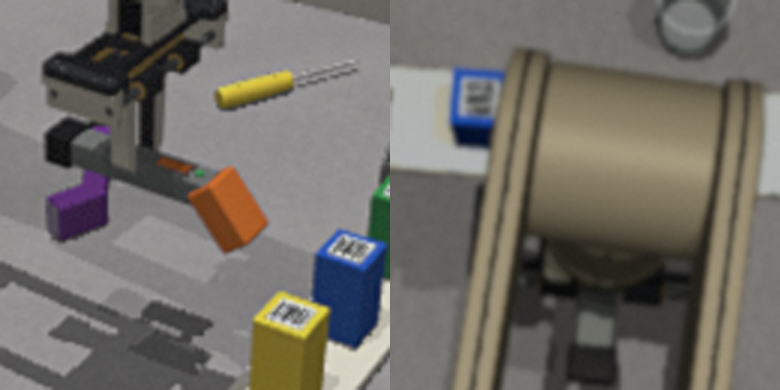

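The scanner is held level. The head's window face is near (248,225), close to the predicted (244,240), and the beam points at the yellow label (290,312). Holding for 2.5 s.

Call:
{"fn": "jog_arm", "kwargs": {
  "rows": [
    [[0,0.005,-0.005],[0,0,0]],
    [[0,0.005,-0.005],[0,0,0]],
    [[0,0.005,-0.005],[0,0,0]],
    [[0,0.005,-0.005],[0,0,0]],
    [[0,0.005,-0.005],[0,0,0]]
  ]
}}

```text
t: 31.6
tool_pos: [0.4978, -0.0161, 0.1858]
orientation: [-3.139, 0.112, 0.001]
force: [-0.9, 0.5, -1.9]
opening: 0.0294
gripper_force: 45.0
```

Call:
{"fn": "jog_arm", "kwargs": {
  "rows": [
    [[0,0,0],[0,0,0]],
    [[0,0,0],[0,0,0]],
    [[0,0,0],[0,0,0]],
    [[0,0,0],[0,0,0]],
    [[0,0,0],[0,0,0]]
  ]
}}

```text
t: 32.1
tool_pos: [0.4979, -0.0155, 0.1857]
orientation: [-3.139, 0.11, 0.001]
force: [-0.4, 0.8, -1.6]
opening: 0.0294
gripper_force: 45.0
```

Call:
{"fn": "jog_arm", "kwargs": {
  "rows": [
    [[0,0,0],[0,0,0]],
    [[0,0,0],[0,0,0]],
    [[0,0,0],[0,0,0]],
    [[0,0,0],[0,0,0]],
    [[0,0,0],[0,0,0]]
  ]
}}

```text
t: 32.6
tool_pos: [0.4979, -0.0156, 0.1857]
orientation: [-3.139, 0.111, 0.001]
force: [-0.0, 0.3, -2.2]
opening: 0.0293
gripper_force: 45.0
```

Call:
{"fn": "jog_arm", "kwargs": {
  "rows": [
    [[0,0,0],[0,0,0]],
    [[0,0,0],[0,0,0]],
    [[0,0,0],[0,0,0]],
    [[0,0,0],[0,0,0]],
    [[0,0,0],[0,0,0]]
  ]
}}

```text
t: 33.1
tool_pos: [0.4978, -0.0156, 0.1857]
orientation: [-3.139, 0.111, 0.001]
force: [-0.1, -0.1, -1.6]
opening: 0.0292
gripper_force: 45.0
```

Call:
{"fn": "jog_arm", "kwargs": {
  "rows": [
    [[0,0,0],[0,0,0]],
    [[0,0,0],[0,0,0]],
    [[0,0,0],[0,0,0]],
    [[0,0,0],[0,0,0]],
    [[0,0,0],[0,0,0]]
  ]
}}

```text
t: 33.6
tool_pos: [0.4979, -0.0156, 0.1857]
orientation: [-3.139, 0.111, 0.001]
force: [0.4, -0.5, -2.3]
opening: 0.0291
gripper_force: 45.0
```

```bash
python3 - <<'E'
from h import *
t=cam('top'); c=cur(); print(c[:3,3],c[:3,1]); plan(scan(OFF,-4,LAB['blue']),scan(OFF,-4,LAB['green']))
for cc,k in (('blue',2),('green',3)): print(cc,jar(t,cc,PEG[k],.105))
E
```

```text
[ 0.4979 -0.0156  0.1858] [-0.0704 -0.9975 -0.0004]
[[-0.005, -0.604, 0.005], [-0.0, 0.001, -0.0]] rows 2.4 -> [0.5054 0.1051 0.1847]
[[-0.012, -0.609, 0.0], [0.0, 0.0, -0.0]] rows 2.4 -> [0.5115 0.2267 0.1847]
blue None
green None
```

Call:
{"fn": "jog_arm", "kwargs": {
  "rows": [
    [[-0.001,-0.12,0],[0,0,0]],
    [[-0.003,-0.3,0],[0,0,0]],
    [[-0.004,-0.48,0.003],[0,0,0]],
    [[-0.005,-0.604,0.005],[0,0,0]],
    [[-0.005,-0.604,0.005],[0,0,0]]
  ]
}}

```text
t: 34.15
tool_pos: [0.5051, 0.1079, 0.1847]
orientation: [-3.138, 0.105, 0.002]
force: [0.6, -0.9, -2.7]
opening: 0.0296
gripper_force: 45.0
```

Call:
{"fn": "jog_arm", "kwargs": {
  "rows": [
    [[0,0,0],[0,0,0]],
    [[0,0,0],[0,0,0]],
    [[0,0,0],[0,0,0]],
    [[0,0,0],[0,0,0]],
    [[0,0,0],[0,0,0]]
  ]
}}

```text
t: 34.65
tool_pos: [0.5054, 0.1044, 0.1848]
orientation: [-3.139, 0.112, 0.001]
force: [-0.2, 0.4, -2.6]
opening: 0.0292
gripper_force: 45.0
```

Call:
{"fn": "jog_arm", "kwargs": {
  "rows": [
    [[0,0,0],[0,0,0]],
    [[0,0,0],[0,0,0]],
    [[0,0,0],[0,0,0]],
    [[0,0,0],[0,0,0]],
    [[0,0,0],[0,0,0]]
  ]
}}

```text
t: 35.15
tool_pos: [0.5054, 0.105, 0.1848]
orientation: [-3.139, 0.11, 0.001]
force: [-0.5, 0.5, -2.6]
opening: 0.0295
gripper_force: 45.0
```

Call:
{"fn": "jog_arm", "kwargs": {
  "rows": [
    [[0,0,0],[0,0,0]],
    [[0,0,0],[0,0,0]],
    [[0,0,0],[0,0,0]],
    [[0,0,0],[0,0,0]],
    [[0,0,0],[0,0,0]]
  ]
}}

```text
t: 35.65
tool_pos: [0.5054, 0.105, 0.1848]
orientation: [-3.139, 0.111, 0.001]
force: [0.0, 0.5, -2.4]
opening: 0.0293
gripper_force: 45.0
```

Call:
{"fn": "jog_arm", "kwargs": {
  "rows": [
    [[0,0,0],[0,0,0]],
    [[0,0,0],[0,0,0]],
    [[0,0,0],[0,0,0]],
    [[0,0,0],[0,0,0]],
    [[0,0,0],[0,0,0]]
  ]
}}

```text
t: 36.15
tool_pos: [0.5053, 0.105, 0.1848]
orientation: [-3.139, 0.111, 0.001]
force: [-0.0, -0.5, -2.6]
opening: 0.0288
gripper_force: 45.0
```

Call:
{"fn": "jog_arm", "kwargs": {
  "rows": [
    [[0,0,0],[0,0,0]],
    [[0,0,0],[0,0,0]],
    [[0,0,0],[0,0,0]],
    [[0,0,0],[0,0,0]],
    [[0,0,0],[0,0,0]]
  ]
}}

```text
t: 36.65
tool_pos: [0.5054, 0.105, 0.1848]
orientation: [-3.139, 0.111, 0.001]
force: [0.4, 0.2, -2.0]
opening: 0.0295
gripper_force: 45.0
```

```bash
python3 - <<'E'
from h import *
c=cur(); print(c[:3,3],c[:3,1]); plan(scan(OFF,-4,LAB['blue'])); plan(scan(OFF,-4,LAB['green']))
E
```

```text
[0.5054 0.105  0.1848] [-0.0704 -0.9975 -0.0005]
[[0.0, -0.0, 0.0], [-0.0, 0.001, -0.0]] rows 0.0 -> [0.5054 0.1051 0.1847]
[[-0.012, -0.609, 0.001], [-0.0, 0.001, -0.0]] rows 2.4 -> [0.5115 0.2267 0.1847]
```

Call:
{"fn": "jog_arm", "kwargs": {
  "rows": [
    [[-0.003,-0.12,0],[0,0,0]],
    [[-0.006,-0.3,0],[0,0,0]],
    [[-0.01,-0.48,0],[0,0,0]],
    [[-0.012,-0.609,0.001],[0,0,0]],
    [[-0.012,-0.609,0.001],[0,0,0]]
  ]
}}

```text
t: 37.15
tool_pos: [0.5111, 0.2297, 0.1845]
orientation: [-3.138, 0.106, 0.002]
force: [-0.7, 0.2, -1.6]
opening: 0.0295
gripper_force: 45.0
```

Call:
{"fn": "jog_arm", "kwargs": {
  "rows": [
    [[0,0,0],[0,0,0]],
    [[0,0,0],[0,0,0]],
    [[0,0,0],[0,0,0]],
    [[0,0,0],[0,0,0]],
    [[0,0,0],[0,0,0]]
  ]
}}

```text
t: 37.65
tool_pos: [0.5117, 0.2261, 0.1848]
orientation: [-3.139, 0.112, 0.001]
force: [-0.6, 0.2, -2.5]
opening: 0.0293
gripper_force: 45.0
```

Call:
{"fn": "jog_arm", "kwargs": {
  "rows": [
    [[0,0,0],[0,0,0]],
    [[0,0,0],[0,0,0]],
    [[0,0,0],[0,0,0]],
    [[0,0,0],[0,0,0]],
    [[0,0,0],[0,0,0]]
  ]
}}

```text
t: 38.15
tool_pos: [0.5115, 0.2267, 0.1846]
orientation: [-3.139, 0.11, 0.001]
force: [0.2, 0.3, -2.3]
opening: 0.0295
gripper_force: 45.0
```

Call:
{"fn": "jog_arm", "kwargs": {
  "rows": [
    [[0,0,0],[0,0,0]],
    [[0,0,0],[0,0,0]],
    [[0,0,0],[0,0,0]],
    [[0,0,0],[0,0,0]],
    [[0,0,0],[0,0,0]]
  ]
}}

```text
t: 38.65
tool_pos: [0.5115, 0.2267, 0.1846]
orientation: [-3.139, 0.111, 0.001]
force: [0.0, 0.1, -2.4]
opening: 0.0292
gripper_force: 45.0
```

Call:
{"fn": "jog_arm", "kwargs": {
  "rows": [
    [[0,0,0],[0,0,0]],
    [[0,0,0],[0,0,0]],
    [[0,0,0],[0,0,0]],
    [[0,0,0],[0,0,0]],
    [[0,0,0],[0,0,0]]
  ]
}}

```text
t: 39.15
tool_pos: [0.5116, 0.2267, 0.1846]
orientation: [-3.139, 0.111, 0.001]
force: [-0.3, -0.6, -2.8]
opening: 0.0293
gripper_force: 45.0
```

Call:
{"fn": "jog_arm", "kwargs": {
  "rows": [
    [[0,0,0],[0,0,0]],
    [[0,0,0],[0,0,0]],
    [[0,0,0],[0,0,0]],
    [[0,0,0],[0,0,0]],
    [[0,0,0],[0,0,0]]
  ]
}}

```text
t: 39.65
tool_pos: [0.5115, 0.2267, 0.1847]
orientation: [-3.139, 0.111, 0.001]
force: [-0.5, 0.1, -2.9]
opening: 0.0292
gripper_force: 45.0
```

```bash
python3 - <<'E'
from h import *
import pickle
s=cam('scene'); t=cam('top')
Z=lambda im,b,f:cv2.resize(im[b[1]:b[3],b[0]:b[2]],None,fx=f,fy=f,interpolation=cv2.INTER_CUBIC)
o=np.hstack([Z(s['frame'],(300,140,430,270),3),Z(t['frame'],(230,150,360,280),3)]); cv2.imwrite('pics/s6.png',o[:,:,::-1])
c=cur(); print(c[:3,3]); U=tool([0,0,-1],-109,[.4274,-.3304,.19]); plan(*path(c,U,4)); plan(tool([0,0,-1],-109,[.4274,-.3304,.066]),start=U)
R=Rn.from_euler('z',-4,degrees=True).as_matrix(); X=c[:3,3]-R@OFF+R@np.array([.11,0,-.038]); print((proj(s,X)-[300,140]+.5)*3-.5)
E
```

```text
[0.5115 0.2267 0.1847]
[[-0.056, 0.702, -0.007], [-0.0, 0.0, 0.042]] rows 2.8 -> [0.4905 0.0874 0.186 ]
[[-0.01, 0.704, -0.007], [-0.0, 0.0, 0.042]] rows 2.8 -> [ 0.4695 -0.0519  0.1873]
[[0.036, 0.703, -0.007], [-0.0, 0.0, 0.042]] rows 2.8 -> [ 0.4484 -0.1911  0.1887]
[[0.082, 0.699, -0.007], [-0.0, 0.0, 0.042]] rows 2.8 -> [ 0.4274 -0.3304  0.19  ]
[[0.0, 0.0, 0.62], [0.0, 0.0, 0.0]] rows 2.5 -> [ 0.4274 -0.3304  0.066 ]
[274.2634 181.92  ]
```

View pics/s6.png

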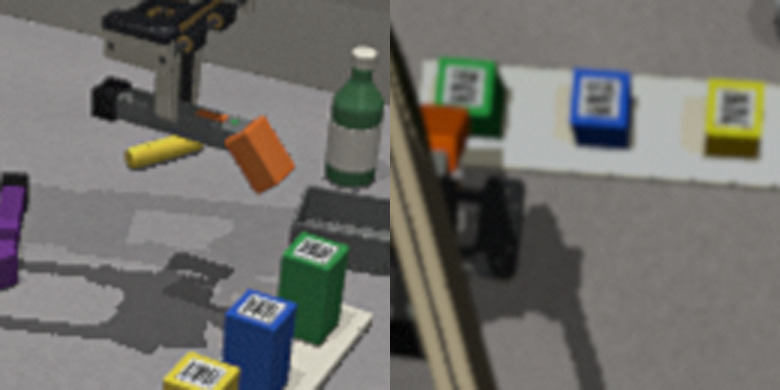

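All three jars still hang, and the head is level in front of the green label at (320,248). I'm returning the scanner to its holder.

Call:
{"fn": "jog_arm", "kwargs": {
  "rows": [
    [[-0.01,0.15,0],[0,0,0.009]],
    [[-0.026,0.33,-0.003],[0,0,0.02]],
    [[-0.04,0.52,-0.005],[0,0,0.031]],
    [[-0.056,0.702,-0.007],[0,0,0.042]]
  ]
}}

```text
t: 40.15
tool_pos: [0.4901, 0.0862, 0.1861]
orientation: [-3.134, 0.214, 0.001]
force: [0.2, -0.9, -2.1]
opening: 0.0292
gripper_force: 45.0
```

Call:
{"fn": "jog_arm", "kwargs": {
  "rows": [
    [[-0.003,0.2,0],[0,0,0.012]],
    [[-0.006,0.4,-0.004],[0,0,0.024]],
    [[-0.008,0.6,-0.006],[0,0,0.036]],
    [[-0.01,0.704,-0.007],[0,0,0.042]]
  ]
}}

```text
t: 40.55
tool_pos: [0.4689, -0.0546, 0.1876]
orientation: [3.125, -0.321, -0.0]
force: [0.2, 0.8, -3.0]
opening: 0.0292
gripper_force: 45.0
```

Call:
{"fn": "jog_arm", "kwargs": {
  "rows": [
    [[0.01,0.2,0],[0,0,0.012]],
    [[0.02,0.4,-0.004],[0,0,0.024]],
    [[0.03,0.6,-0.006],[0,0,0.036]],
    [[0.036,0.703,-0.007],[0,0,0.042]]
  ]
}}

```text
t: 40.95
tool_pos: [0.4475, -0.1938, 0.1889]
orientation: [3.112, -0.424, -0.001]
force: [-0.0, 1.2, -2.1]
opening: 0.0291
gripper_force: 45.0
```

Call:
{"fn": "jog_arm", "kwargs": {
  "rows": [
    [[0.024,0.2,0],[0,0,0.012]],
    [[0.047,0.4,-0.004],[0,0,0.024]],
    [[0.07,0.6,-0.006],[0,0,0.036]],
    [[0.082,0.699,-0.007],[0,0,0.042]],
    [[0.082,0.699,-0.007],[0,0,0.042]]
  ]
}}

```text
t: 41.45
tool_pos: [0.426, -0.3327, 0.1899]
orientation: [3.097, -0.528, -0.002]
force: [-0.7, 0.1, -2.4]
opening: 0.029
gripper_force: 45.0
```

Call:
{"fn": "jog_arm", "kwargs": {
  "rows": [
    [[0,0,0],[0,0,0]],
    [[0,0,0],[0,0,0]],
    [[0,0,0],[0,0,0]],
    [[0,0,0],[0,0,0]],
    [[0,0,0],[0,0,0]]
  ]
}}

```text
t: 41.95
tool_pos: [0.4272, -0.3296, 0.1902]
orientation: [-3.098, 0.521, 0.001]
force: [-0.3, 0.3, -3.4]
opening: 0.029
gripper_force: 45.0
```

```bash
python3 - <<'E'
from h import *
c=cur(); print(c[:3,3]); D=tool([0,0,-1],-109.05,[.4274,-.3304,.066]); plan(up(D,.05),up(D,.001))
E
```

```text
[ 0.4272 -0.3296  0.1902]
[[0.003, 0.003, 0.371], [-0.0, 0.0, -0.001]] rows 1.5 -> [ 0.4274 -0.3304  0.116 ]
[[0.0, 0.0, 0.245], [0.0, 0.0, 0.0]] rows 1.0 -> [ 0.4274 -0.3304  0.067 ]
```

Call:
{"fn": "jog_arm", "kwargs": {
  "rows": [
    [[0.002,0.002,0.12],[0,0,0]],
    [[0.003,0.003,0.26],[0,0,0]],
    [[0.003,0.003,0.371],[0,0,0]],
    [[0.003,0.003,0.371],[0,0,0]],
    [[0.003,0.003,0.371],[0,0,0]]
  ]
}}

```text
t: 42.45
tool_pos: [0.4272, -0.3306, 0.1161]
orientation: [-3.097, 0.522, 0.002]
force: [0.5, -0.6, -2.2]
opening: 0.029
gripper_force: 45.0
```

Call:
{"fn": "jog_arm", "kwargs": {
  "rows": [
    [[0,0,0.05],[0,0,0]],
    [[0,0,0.1],[0,0,0]],
    [[0,0,0.15],[0,0,0]],
    [[0,0,0.2],[0,0,0]],
    [[0,0,0.2],[0,0,0]]
  ]
}}

```text
t: 42.95
tool_pos: [0.426, -0.3298, 0.0736]
orientation: [-3.095, 0.522, 0.006]
force: [-0.7, 0.1, -2.2]
opening: 0.0294
gripper_force: 45.0
```

Call:
{"fn": "jog_arm", "kwargs": {
  "rows": [
    [[0,0,0.02],[0,0,0]],
    [[0,0,0.04],[0,0,0]],
    [[0,0,0.045],[0,0,0]],
    [[0,0,0.045],[0,0,0]]
  ]
}}

```text
t: 43.35
tool_pos: [0.4272, -0.3308, 0.0668]
orientation: [-3.097, 0.523, 0.002]
force: [0.1, 1.0, -2.2]
opening: 0.0294
gripper_force: 45.0
```

```bash
python3 - <<'E'
from h import *
c=cur(); print(c[:3,3],robot.read_state()['force']); D=tool([0,0,-1],-109.05,[.4274,-.3304,.066]); plan(D)
E
```

```text
[ 0.4272 -0.3308  0.0668] [ 0.1233  1.0086 -2.2363]
[[0.0, -0.002, 0.004], [-0.0, 0.001, -0.001]] rows 0.0 -> [ 0.4274 -0.3304  0.066 ]
```

Lower the last millimetre, release, then rise clear.

Call:
{"fn": "jog_arm", "kwargs": {
  "rows": [
    [[0,-0.001,0.004],[0,0,0]],
    [[0,-0.001,0.004],[0,0,0]],
    [[0,-0.001,0.004],[0,0,0]]
  ]
}}

```text
t: 43.65
tool_pos: [0.4273, -0.3307, 0.0662]
orientation: [-3.098, 0.523, 0.001]
force: [0.5, -0.1, -1.9]
opening: 0.0293
gripper_force: 45.0
```

Call:
{"fn": "jog_arm", "kwargs": {
  "rows": [
    [[0,0,0],[0,0,0]],
    [[0,0,0],[0,0,0]],
    [[0,0,0],[0,0,0]],
    [[0,0,0],[0,0,0]],
    [[0,0,0],[0,0,0]]
  ],
  "hand": -1
}}

```text
t: 44.15
tool_pos: [0.4273, -0.3307, 0.0661]
orientation: [-3.097, 0.523, 0.001]
force: [0.2, -0.0, 0.9]
opening: 0.0648
gripper_force: 0.0
```

Call:
{"fn": "jog_arm", "kwargs": {
  "rows": [
    [[0,0,0],[0,0,0]],
    [[0,0,0],[0,0,0]],
    [[0,0,0],[0,0,0]],
    [[0,0,-0.1],[0,0,0]],
    [[0,0,-0.2],[0,0,0]]
  ]
}}

```text
t: 44.65
tool_pos: [0.4267, -0.3301, 0.1056]
orientation: [-3.096, 0.522, 0.004]
force: [-0.1, 1.0, -0.9]
opening: 0.0926
gripper_force: 0.0
```

Call:
{"fn": "jog_arm", "kwargs": {
  "rows": [
    [[0,0,-0.2],[0,0,0]],
    [[0,0,-0.4],[0,0,0]],
    [[0,0,-0.6],[0,0,0]],
    [[0,0,-0.6],[0,0,0]],
    [[0,0,-0.6],[0,0,0]]
  ]
}}

```text
t: 45.15
tool_pos: [0.428, -0.3313, 0.2273]
orientation: [3.097, -0.523, 0.002]
force: [0.0, -0.2, -0.4]
opening: 0.093
gripper_force: 0.0
```

```bash
python3 - <<'E'
from h import *
s=cam('scene'); t=cam('top'); w=cam('wrist')
Z=lambda im,b,f:cv2.resize(im[b[1]:b[3],b[0]:b[2]],None,fx=f,fy=f,interpolation=cv2.INTER_CUBIC)
o=np.hstack([Z(s['frame'],(190,170,440,370),2),Z(w['frame'],(275,60,425,260),2)])
cv2.imwrite('pics/e7.png',o[:,:,::-1])
for X in [(.4879,-.35,.098),(.3716,-.3097,.098)]: print((proj(w,X)-[275,60]+.5)*2-.5+[500,0])
E
```

```text
[589.4477 156.4911]
[590.2593 457.5309]
```

View pics/e7.png

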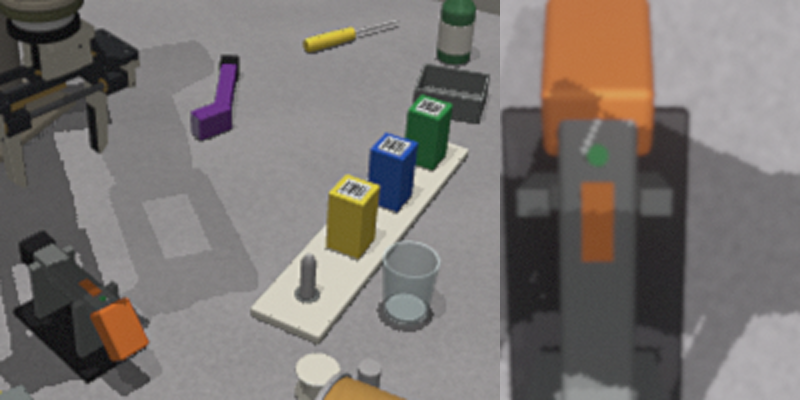

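The scanner is back in the forks (LED at (598,155), the same offset as before), all three jars hang flat, and the hand is clear. Handing in.

```bash
python3 -c "
from plant import robot
print(robot.close_job())"
```

```text
the job is handed in; nothing more can be done
None
```

I handed the job in, but no verdict came back and nothing confirmed the label reads: the yellow, blue and green jars (no red seen) hang rim down on their own pegs, I held the beam over each label for 2 s or more in that order, and the scanner is back in its holder.

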